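# Scan a batch of children's shoe lasts

### The arm

A 6-joint arm with a two-finger parallel gripper is mounted at the origin on the work surface. World frame = base frame: x ahead of the robot, y to its left, z up, the work surface at z = 0. Lengths are in mm, angles in rad, forces in N, time in s.
With the tool pointing down it reaches from about 225 to 725 mm from the base axis. Payload 3.1 kg.
Tool frame: the origin (TCP) lies at the very end of the fingers, on their centre line; the grasp point (between the pads) lies 19 mm behind it; z points along the fingers, y is the line along which they close (so a half turn about z gives the same grasp; the last joint's range is limited). The gripper opens to 85 mm and grips with 20 to 120 N. Pads are 22 mm wide; open, the fingers measure 114 mm over their backs; the gripper's body (76 mm by 85 mm) begins 54 mm behind the grasp point. The pads swing forward as they close: fully open they stand 13 mm farther back than shut.
Start: joints at [1.125, 0.048, 0.099, 1.622, 0, 1.443], TCP at [164.058, 498.701, 231.312] pointing down, gripper open.
Joint ranges: [-2.91, 2.91], [-0.99, 1.94], [-1.21, 1.42], [-2.12, 2.29], [-1.49, 1.47], [-3.14, 3.14]. Speed limits (rad/s): [2.79, 2.79, 3.14, 3.14, 3.14, 3.14].

### API

Orientations are given as a rotation vector (axis times angle).
In Python, from cell import ctrl, snapshot, camera_params gives the robot as it stands.
- The arm moves only by the tool apply_moves, never from a script. Its arguments are lists of equal length, an entry for each row: "fingers": the finger opening in m, from 0 to 0.0854; "offset": the shift along the tool's x, y, z in m, a list of three; "roll": the turn about the tool's z in rad. A call has 1 to 5 rows; each row shifts and turns the commanded pose from where the row before left it, along the tool's axes as they then stand; what a row does not reach is not made up. A row lasts 1/12 s, in which the tool goes at most 41.7 mm and 7.16 degrees, less where a joint would pass 70% of its speed; a pose out of reach is approached as far as the arm can. A call is refused whole if a number of a shift passes 0.0417 or a number of a turn 0.125, either way. A call with a gripper value outside its range is refused whole. The fingers move at their own pace and stop on an object; "force" is the grip in N (left out, the last holds). Time passes only in rows, so rows that do not move let the fingers close. It gives the time, the measured TCP pose, the force, the opening and the grip force at its end, in the units of the state.
- ctrl.get_state(): the state, without advancing time (a new reading comes with each control period).
- snapshot(name): name is "scene" or "top" or "wrist"; returns (picture, depth): 480x640x3 uint8, blue, green, red; 480x640 float32, mm along the optical axis (not along the pixel's ray), 0 where there is no reading.
- camera_params(name): a dict with "mtx" (3x3 intrinsics, pixels), "R" (3x3) and "t" (3): a world point X has camera coordinates R X + t. Camera axes: x right, y down, z forward; pixel columns grow to the right and rows downward; lengths in mm; the calibration is good to about 2 mm. The wrist camera is an equidistant fisheye: a pixel r from the principal point sees the ray r / f radians off the axis. A picture is of the moment at which its call begins: read the wrist's pose just before it. camera_params takes no time and is no camera call; for the wrist camera it gives the pose at the moment of the call.
- ctrl.finish_job(): hands the job in; it is judged then, once.
The state is a dict: "time_s": time; "qpos": joint angles; "qvel": joint speeds; "joint_efforts": joint torques, N m; "position": TCP position; "tcp_rot": TCP orientation; "contact_force": force on the tool from outside, world axes, zero at the start; "wrist_torque": the same for the moment, N m; "finger_gap": finger opening in mm; "finger_force": force on a finger pad.
Only numpy, scipy, OpenCV 4.12 (cv2) and the standard library are available. Lean on these libraries where they do the work, as an engineer would, in place of code of your own. Each camera call takes 0.05 s, during which the arm holds its last target. There are 200 camera calls.

### The job

Stand every shoe last from the bench sole down in the blue tray, then swing the loaded tray a quarter turn about its bolted corner, by pushing its free corner round, until it sits square in the yellow outline in front of the scanner. Press the white, the blue and the green key of the console fully down and let go, one at a time in that order and not before the tray is in place, then take the lasts out and stand them all sole down on the green mat that the tray has uncovered. When they all stand there press the red key to switch the scanner off, leave the tray turned, and do not disturb the tools and other things on the bench.

Things in the scene. Friction and masses are not known exactly. Their poses are not given: they have to be found in the camera images.
- station: Scanning station fixed to the bench. Origin at bench level (z = 0) on the axis of the steel pivot bolt (head 59 mm high, 22 mm across) that holds one corner of the tray. Toward -x, +y lies the green mat, toward -x, -y the yellow outline; the white scanner head (60 x 200 x 100 mm high) stands at x = +80 to +140, y = -200 to 0 mm.
- tray (a joint): Angle (rad) of the blue tray about the bolt, counter-clockwise from above. 0: square over the green mat (starts within 0.1 of it); 1.571: square in the yellow outline. No stop there: range -0.2 to 1.8, dry friction 0.5 N m, stays where left. To turn it, push the outside of the long wall away from the bolt, near its free corner, toward station -y and on round the bolt.
- tray_in (a point): Centre of the tray's inner floor, 8 mm above the bench; turns with the tray. x along its long side, y along its short side. Open tray 230 x 170 mm outside, walls 5 mm thick, their top 45 mm above the bench, bottom 3 mm above it. The bolt passes through at x = +100, y = -70 mm, the free corner is at x = -115, y = +85 mm. At angle 0 the axes are the station's.
- scan_place (a point): Centre of the yellow outline, lines painted flat on the bench (186 mm along x, 244 mm along y, lines 6 mm wide), axes as the station's, into which the turned tray fits with 5 mm to spare all round; 71 mm toward -x and 100 mm toward -y from the station's origin.
- mat (a point): Centre of the flat green mat on the bench (take its surface as bench level, z = 0), 280 mm along x by 175 mm along y, axes as the station's; 120 mm toward -x and 112.5 mm toward +y from the station's origin. The tray covers most of it at first.
- last1: Child's shoe last (cream foot form), 125 x 45 x 78 mm high, 0.18 kg, stands sole down; may be absent (None). Origin at mid-length on the sole; x to the toe, z up. Forefoot under 45 mm high. To grip: the upright ankle block, 48 mm long (x = -42 to +6), 30 mm wide (y = -15 to +15), its sides free from 30, its front and back from 45, to 78 mm above the sole.
- last2: Child's shoe last (cream foot form), 125 x 45 x 78 mm high, 0.18 kg, stands sole down; may be absent (None). Origin at mid-length on the sole; x to the toe, z up. Forefoot under 45 mm high. To grip: the upright ankle block, 48 mm long (x = -42 to +6), 30 mm wide (y = -15 to +15), its sides free from 30, its front and back from 45, to 78 mm above the sole.
- last3: Child's shoe last (cream foot form), 125 x 45 x 78 mm high, 0.18 kg, stands sole down; may be absent (None). Origin at mid-length on the sole; x to the toe, z up. Forefoot under 45 mm high. To grip: the upright ankle block, 48 mm long (x = -42 to +6), 30 mm wide (y = -15 to +15), its sides free from 30, its front and back from 45, to 78 mm above the sole.
- key_white_top (a point): Centre of the top face of the round white key (30 mm across) on the grey console (210 x 90 x 30 mm high; four keys in a row, 50 mm apart, in varying order). Pressed straight down; the point moves with the key.
- key_white (a joint): Travel of the white key (m): 0 up, 0.006 fully down, where its spring pushes back with 5 N; pressed beyond 0.004. Springs up when released.
- key_blue_top (a point): Centre of the top face of the round blue key (30 mm across) on the grey console (210 x 90 x 30 mm high; four keys in a row, 50 mm apart, in varying order). Pressed straight down; the point moves with the key.
- key_blue (a joint): Travel of the blue key (m): 0 up, 0.006 fully down, where its spring pushes back with 5 N; pressed beyond 0.004. Springs up when released.
- key_green_top (a point): Centre of the top face of the round green key (30 mm across) on the grey console (210 x 90 x 30 mm high; four keys in a row, 50 mm apart, in varying order). Pressed straight down; the point moves with the key.
- key_green (a joint): Travel of the green key (m): 0 up, 0.006 fully down, where its spring pushes back with 5 N; pressed beyond 0.004. Springs up when released.
- key_red_top (a point): Centre of the top face of the round red key (30 mm across) on the grey console (210 x 90 x 30 mm high; four keys in a row, 50 mm apart, in varying order). Pressed straight down; the point moves with the key.
- key_red (a joint): Travel of the red key (m): 0 up, 0.006 fully down, where its spring pushes back with 5 N; pressed beyond 0.004. Springs up when released.
- hammer: Bystander, not to be moved: hammer lying on the bench. Origin near the centre of its underside.
- pliers: Bystander, not to be moved: red-handled pliers, 150 mm long, lying, 13 mm high. Origin near the centre of its underside.
- glue: Bystander, not to be moved: glue jar, 60 mm across, 100 mm high. Origin near the centre of its underside.
- tape: Bystander, not to be moved: roll of paper tape lying flat, 90 mm across, 25 mm high. Origin near the centre of its underside.
- brush: Bystander, not to be moved: brush lying on the bench. Origin near the centre of its underside.
- cup: Bystander, not to be moved: blue cup, 70 mm across, 90 mm high. Origin near the centre of its underside.

How it is judged:
By the outcome, as a careful person would: the job done as asked, in the order asked, and still so for the second after the job is handed in, with the robot touching nothing.
Of last1, last2, last3 only 2 to 3 are there at a start; the rules pass over those that are not, and their reading is None.
At some moment in a run one of last1, last2, last3 may be knocked a few centimetres aside while the robot is not near it.
It also fails if it takes over 208 s, if anything falls off the work surface, if the arm or the gripper's body presses on something with over 40 N, if the wrist force passes 120 N, or if a joint passes its speed limit or range.

## Working session

There is one attempt and no reset: what is moved stays moved. The work goes in short steps, Python scripts to look and compute and a tool call to move; the robot and the scene stay as the last step left them, time stands still between calls to the robot, and variables do not carry over. Pictures are saved under pics/ and viewed, at most 14 in all, crops included, and the job is handed in when it is done.

Besides the shell and the picture viewer there is one more tool, called after "Emit:" by a JSON object that holds its "method" and its "body", one argument or row to a line. apply_moves: Moves the arm, as the interface text tells. Its arguments: {"type":"object","properties":{"fingers":{"type":"array","items":{"type":"number"}},"offset":{"type":"array","items":{"type":"array","items":{"type":"number"}}},"roll":{"type":"array","items":{"type":"number"}},"force":{"type":"number"}},"required":["fingers","offset","roll"]}

```bash
mkdir -p pics; ls
python3 - <<'E'
from cell import ctrl,snapshot,camera_params
import numpy as np,cv2
s=ctrl.get_state();print(s)
for n in("top","scene"):
    im,d=snapshot(n);cv2.imwrite(f"pics/{n}0.png",im);np.save(f"pics/{n}0.npy",d)
    p=camera_params(n);print(n,{k:np.round(v,3).tolist() for k,v in p.items()})
p=camera_params("wrist");print({k:np.round(v,3).tolist() for k,v in p.items()})
E
```

```text
pics
{'time_s': 0.0, 'qpos': array([ 1.12517420e+00,  4.87429683e-02,  9.75928073e-02,  1.62198274e+00,
       -1.25472945e-06,  1.44299602e+00]), 'qvel': array([ 0.00132241,  0.00045555, -0.00041377, -0.00010561, -0.00204601,
        0.00025102]), 'joint_efforts': array([-6.51784430e-04, -3.38780379e+01,  3.20014536e+01,  2.05022714e-02,
       -3.29425875e-04,  9.86531091e-06]), 'position': array([163.81150094, 498.15331939, 230.11867265]), 'tcp_rot': array([-0.49703016, -3.10135603,  0.00352028]), 'contact_force': array([ 0.89390922, -0.36385241,  0.37140923]), 'wrist_torque': array([ 0.00195207,  0.0072594 , -0.03919586]), 'finger_force': 0.0, 'finger_gap': 85.26498247335772}
top {'mtx': [[540.867, 0.0, 328.177], [0.0, 540.867, 238.961], [0.0, 0.0, 1.0]], 'R': [[-0.002, -1.0, 0.006], [-0.989, 0.001, -0.151], [0.151, -0.006, -0.989]], 't': [-35.928, 518.351, 1313.884]}
scene {'mtx': [[515.443, 0.0, 315.044], [0.0, 515.443, 244.378], [0.0, 0.0, 1.0]], 'R': [[0.517, 0.856, 0.009], [0.7, -0.417, -0.58], [-0.493, 0.306, -0.815]], 't': [-254.032, -334.207, 1562.85]}
{'mtx': [[371.648, 0.0, 322.176], [0.0, 371.648, 229.997], [0.0, 0.0, 1.0]], 'R': [[0.312, 0.95, -0.003], [0.902, -0.296, 0.315], [0.298, -0.101, -0.949]], 't': [-524.693, -41.223, 380.318]}
```

View pics/top0.png

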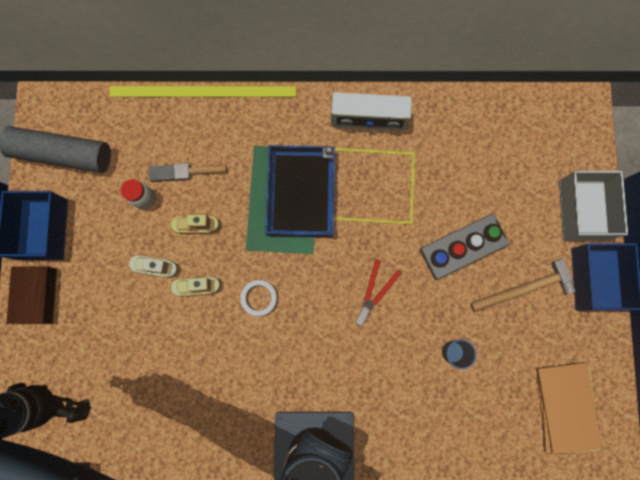

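View pics/scene0.png

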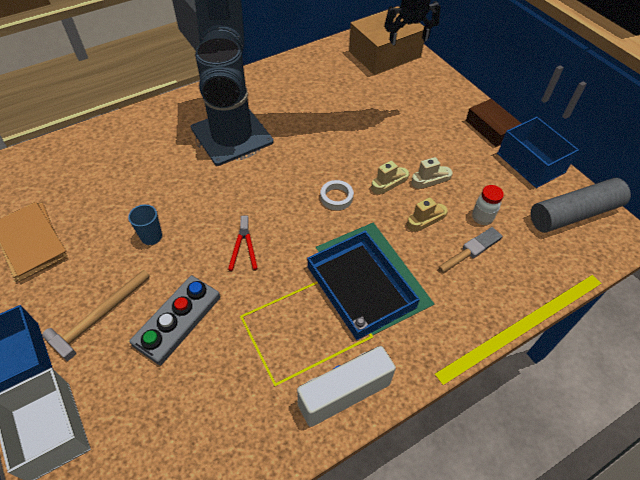

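```bash
cat > h.py <<'E'
from cell import ctrl,snapshot,camera_params
import numpy as np,cv2
def ray(n,uv,z,p=None):
    p=p or camera_params(n);R=np.array(p['R']);t=np.array(p['t']);uv=np.atleast_2d(np.array(uv,float))
    M=np.array(p['mtx'])
    x=np.c_[(uv-M[:2,2])/M[0,0],np.ones(len(uv))]
    if n=='wrist':
        a=(uv-M[:2,2])/M[0,0];r=np.linalg.norm(a,axis=1)[:,None]+1e-9
        x=np.c_[a/r*np.sin(r),np.cos(r)]
    d=x@R;c=-R.T@t
    return (c+d*((z-c[2])/d[:,2])[:,None])
def cloud(n,d,p=None):
    p=p or camera_params(n);R=np.array(p['R']);t=np.array(p['t']);M=np.array(p['mtx'])
    v,u=np.mgrid[:480,:640]
    a=np.stack([(u-M[0,2])/M[0,0],(v-M[1,2])/M[0,0]],-1)
    if n=='wrist':
        r=np.linalg.norm(a,axis=-1,keepdims=True)+1e-9
        a=a/r*np.tan(np.minimum(r,1.5))
    X=np.concatenate([a*d[...,None],d[...,None]],-1)
    return (X-t)@R
def hsv(im):return cv2.cvtColor(im,cv2.COLOR_BGR2HSV)
def comps(m,amin=30):
    n,l,s,c=cv2.connectedComponentsWithStats(m.astype(np.uint8))
    return [(s[i,4],c[i],l==i) for i in range(1,n) if s[i,4]>=amin]
def lasts(n,im,d,p=None,pr=True):
    """lasts from the depth cloud: block top (z>66) and whole form"""
    X=cloud(n,d,p);H=hsv(im)
    m=(d>0)&(X[...,2]>8)&(X[...,2]<95)&(H[...,0]>17)&(H[...,0]<50)&(H[...,1]>15)&(H[...,1]<150)&(H[...,2]>90)
    out=[]
    for a,c,k in comps(cv2.morphologyEx(m.astype(np.uint8),cv2.MORPH_CLOSE,np.ones((3,3))),120):
        P=X[k&(d>0)];b=P[P[:,2]>70]
        if len(b)<8 or P[:,2].max()>110:continue
        low=P[P[:,2]<50]
        bt=(b[:,:2].max(0)+b[:,:2].min(0))/2; bt=cv2.minAreaRect(b[:,:2].astype(np.float32))
        r=cv2.minAreaRect(P[:,:2].astype(np.float32));bx=cv2.boxPoints(r)
        e=bx[1]-bx[0] if np.linalg.norm(bx[1]-bx[0])>np.linalg.norm(bx[2]-bx[1]) else bx[2]-bx[1]
        if e@(np.array(r[0])-bt[0])<0:e=-e
        out.append((np.array(bt[0]),np.degrees(np.arctan2(e[1],e[0])),np.array(r[0])))
        if pr:print(n,'last px',c.round(),'area',a,'block c',np.round(bt[0],1),np.round(bt[1],1),'yaw',round(out[-1][1],1),'rect',np.round(r[0],1),np.round(r[1],1),'zmax',P[:,2].max().round())
    return out
E
python3 - <<'E'
from h import *
for n in("top","scene"):
    im=cv2.imread(f"pics/{n}0.png");d=np.load(f"pics/{n}0.npy");lasts(n,im,d)
    H=hsv(im)
    if n=='top':
        for uv in[(254,147),(246,251),(313,252),(414,153),(411,222),(335,149),(334,218)]:
            print(uv,ray(n,uv,0).round(1))
        X=cloud(n,d)
        for uv in [(329,153)]:print('bolt',ray(n,uv,59).round(1),X[150:156,326:332,2].round())
        m=(H[...,0]>100)&(H[...,0]<130)&(H[...,1]>120)&(X[...,2]>25)&(X[...,2]<60);m[:,:255]=0;m[:,345:]=0;m[240:]=0
        P=X[m];r=cv2.minAreaRect(P[:,:2].astype(np.float32));print('tray',r,cv2.boxPoints(r).round(1).tolist())
    # keys
    S=H[...,1]>120
    for nm,mm in dict(red=S&((H[...,0]<6)|(H[...,0]>174)),green=S&(H[...,0]>50)&(H[...,0]<75),blue=S&(H[...,0]>105)&(H[...,0]<125),white=(H[...,1]<40)&(H[...,2]>170)).items():
        for a,c,k in comps(mm,40):
            if a<500:print(n,nm,a,c.round(1),ray(n,c,36).round(1)[0])
E
```

```text
top last px [369. 116.] area 128 block c [ 821.1 -142.6] [197.6  10. ] yaw 85.7 rect [ 821.1 -142.6] [197.6  10. ] zmax 102.0
top last px [142. 198.] area 142 block c [621.7 424.2] [25.  55.7] yaw 146.3 rect [622.2 425.6] [28.1 56.6] zmax 81.0
top last px [194. 223.] area 743 block c [561.4 284.6] [48.4 29.3] yaw 90.2 rect [561.2 302.4] [ 43.9 122.3] zmax 85.0
top last px [152. 266.] area 715 block c [451.7 386. ] [49.  30.1] yaw 80.7 rect [454.1 404.2] [124.7  42.5] zmax 85.0
top last px [195. 286.] area 768 block c [405.5 277.1] [30.2 47.5] yaw 93.5 rect [403.9 296. ] [ 43.3 122.8] zmax 86.0
(254, 147) [[770.4 158.2   0. ]]
(246, 251) [[493.4 173.7   0. ]]
(313, 252) [[490.5   1.9   0. ]]
(414, 153) [[ 753.7 -264.5    0. ]]
(411, 222) [[ 568.4 -251.8    0. ]]
(335, 149) [[764.8 -55.8   0. ]]
(334, 218) [[579.2 -52.4   0. ]]
bolt [[735.  -39.4  59. ]] [[62. 56. 63. 65. 62. 64.]
 [59. 58. 62. 66. 66. 58.]
 [64. 60. 64. 64. 60. 59.]
 [45. 61. 61. 61. 60. 58.]
 [52. 51. 49. 57. 46. 49.]
 [49. 44. 44. 46. 45. 48.]]
tray ((644.0297241210938, 34.73457717895508), (166.66171264648438, 226.9
[... 1379 characters left out ...]
.4 -701.6] [108.4   6.9] zmax 92.0
scene last px [349. 398.] area 1006 block c [ 877.3 -149.3] [194.3  28.6] yaw 78.8 rect [ 877.3 -149.3] [194.3  28.6] zmax 100.0
scene last px [ 51. 459.] area 876 block c [ 680.9 -698.5] [  9.6 118.9] yaw -96.6 rect [ 674.4 -698.2] [117.2  31.6] zmax 93.0
scene red 321 [492.1 193.9] [603.8 487.6  36. ]
scene red 171 [235.  252.2] [ 422.1 -188.7   36. ]
scene red 169 [250.8 251.2] [ 439.5 -153.9   36. ]
scene red 155 [180.7 303.3] [ 487.  -358.3   36. ]
scene green 166 [149.7 336.8] [ 530.4 -449.2   36. ]
scene blue 144 [195.3 287.5] [ 465.5 -312.7   36. ]
scene white 290 [336.6 192.2] [385.3 131.4  36. ]
scene white 107 [165.3 318.9] [ 506.7 -403.4   36. ]
```

```bash
cat >> h.py <<'E'
def pose():
    s=ctrl.get_state();from scipy.spatial.transform import Rotation as Ro
    R=Ro.from_rotvec(s['tcp_rot']).as_matrix();return s['position'],np.degrees(np.arctan2(R[1,0],R[0,0])),R,s
def plan(*wps,start=None,step=36,roll=6.8):
    """waypoints (x,y,z,psi): print rows in tool axes (m, rad)"""
    p,psi,_,_=pose() if start is None else (np.array(start[:3],float),start[3],0,0)
    print('from',np.round(p,1),round(psi,2))
    for w in wps:
        q=np.array(w[:3],float);dp=(w[3]-psi+180)%360-180
        n=int(max(1,np.ceil(np.linalg.norm(q-p)/step),np.ceil(abs(dp)/roll)))
        d=(q-p)/n;print('->',w,n,'rows, roll',round(-np.radians(dp)/n,4))
        o=[];
        for i in range(n):
            a=np.radians(psi+dp*i/n);ex=np.array([np.cos(a),np.sin(a)]);ey=np.array([np.sin(a),-np.cos(a)])
            o.append([round(d[:2]@ex/1e3,4),round(d[:2]@ey/1e3,4),round(-d[2]/1e3,4)])
        if abs(dp)<.3:print('  each',o[0])
        else:
            for i in range(0,n,5):print('  ',o[i:i+5])
        p=q;psi=psi+dp
E
python3 - <<'E'
from h import *
plan((452,387,150,81.5),(452,387,40,81.5))
E
```

```text
from [163.8 498.2 230.2] 161.79
-> (452, 387, 150, 81.5) 12 rows, roll 0.1168
   [[np.float64(-0.0257), np.float64(-0.0013), np.float64(0.0067)], [np.float64(-0.0257), np.float64(0.0017), np.float64(0.0067)], [np.float64(-0.0253), np.float64(0.0047), np.float64(0.0067)], [np.float64(-0.0246), np.float64(0.0076), np.float64(0.0067)], [np.float64(-0.0235), np.float64(0.0104), np.float64(0.0067)]]
   [[np.float64(-0.0222), np.float64(0.0131), np.float64(0.0067)], [np.float64(-0.0205), np.float64(0.0156), np.float64(0.0067)], [np.float64(-0.0185), np.float64(0.0179), np.float64(0.0067)], [np.float64(-0.0163), np.float64(0.0199), np.float64(0.0067)], [np.float64(-0.0139), np.float64(0.0217), np.float64(0.0067)]]
   [[np.float64(-0.0113), np.float64(0.0231), np.float64(0.0067)], [np.float64(-0.0085), np.float64(0.0243), np.float64(0.0067)]]
-> (452, 387, 40, 81.5) 4 rows, roll -0.0
  each [np.float64(0.0), np.float64(0.0), np.float64(0.0275)]
```

Emit:
{"method": "apply_moves", "body": {
  "fingers": [0.085,0.085,0.085,0.085,0.085],
  "offset": [
    [-0.0257,-0.0013,0.0067],
    [-0.0257,0.0017,0.0067],
    [-0.0253,0.0047,0.0067],
    [-0.0246,0.0076,0.0067],
    [-0.0235,0.0104,0.0067]
  ],
  "roll": [0.1168,0.1168,0.1168,0.1168,0.1168],
  "force": 40
}}

```text
time_s: 0.52
position: [284.8, 451.6, 196.9]
tcp_rot: [-1.377, -2.824, 0.002]
contact_force: [-0.2, -0.3, -0.3]
finger_gap: 84.7
finger_force: 0.0
```

Emit:
{"method": "apply_moves", "body": {
  "fingers": [0.085,0.085,0.085,0.085,0.085],
  "offset": [
    [-0.0222,0.0131,0.0067],
    [-0.0205,0.0156,0.0067],
    [-0.0185,0.0179,0.0067],
    [-0.0163,0.0199,0.0067],
    [-0.0139,0.0217,0.0067]
  ],
  "roll": [0.1168,0.1168,0.1168,0.1168,0.1168]
}}

```text
time_s: 0.93
position: [405.1, 405.2, 163.2]
tcp_rot: [-2.132, -2.307, 0.002]
contact_force: [0.1, 0.9, -0.6]
finger_gap: 85.0
finger_force: 0.0
```

Emit:
{"method": "apply_moves", "body": {
  "fingers": [0.085,0.085,0.085],
  "offset": [
    [-0.0113,0.0231,0.0067],
    [-0.0085,0.0243,0.0067],
    [0,0,0]
  ],
  "roll": [0.1168,0.1168,0]
}}

```text
time_s: 1.18
position: [455.3, 384.6, 147.9]
tcp_rot: [2.387, 2.04, -0.005]
contact_force: [0.3, -0.2, -0.0]
finger_gap: 85.1
finger_force: 0.0
```

Run:
```python
from h import *
p,psi,R,s=pose();print(p,psi,s['qpos'].round(2),s['contact_force'].round(1))
for n in("wrist","scene"):
    pr=camera_params(n);im,d=snapshot(n);cv2.imwrite(f"pics/{n}1.png",im);lasts(n,im,d,pr)
plan((452,387,40,81.5))
```

```text
[455.3301621  384.6460313  147.87655163] 81.02507357620642 [ 0.59  0.23  0.14  1.48 -0.    2.32] [ 0.3 -0.2 -0. ]
wrist last px [525. 123.] area 2301 block c [610.9 437. ] [17.9 51.7] yaw 89.5 rect [613.2 442.8] [57.9 26.8] zmax 81.0
wrist last px [296. 252.] area 14601 block c [425.3 336.6] [168.7  43.4] yaw 69.1 rect [425.6 360.9] [227.6  74.7] zmax 80.0
wrist last px [460. 272.] area 4860 block c [562.7 296.6] [21.7 32.8] yaw 87.3 rect [558.8 325. ] [87.5 42.6] zmax 80.0
wrist last px [623. 453.] area 857 block c [857.4 -43.2] [ 6.4 46.9] yaw -4.7 rect [858.  -43.1] [ 6.6 48.1] zmax 95.0
scene last px [432. 173.] area 705 block c [453.1 386.1] [49.9 32.3] yaw 80.6 rect [457.5 403.8] [122.6  45.6] zmax 81.0
scene last px [390. 177.] area 625 block c [406.1 278.7] [31.4 48.3] yaw 101.6 rect [405.9 300.2] [ 54.1 128.9] zmax 82.0
scene last px [428. 213.] area 623 block c [563.6 287. ] [33.1 47.8] yaw 96.6 rect [564.5 305.9] [ 50.6 127.6] zmax 81.0
scene last px [347. 399.] area 1092 block c [ 875.  -152.5] [197.1  46.4] yaw 73.5 rect [ 875.1 -152.3] [197.5  46.4] zmax 98.0
scene last px [ 27. 391.] area 1033 block c [ 527.7 -698.2] [101.7   6.2] yaw -90.0 rect [ 527.5 -701.5] [  6.2 108.2] zmax 90.0
scene last px [ 50. 459.] area 1126 block c [ 682.2 -698.4] [117.8   5.1] yaw -103.2 rect [ 682.  -699.2] [116.4  28.8] zmax 92.0
from [452.2 386.5 149.4] 81.44
-> (452, 387, 40, 81.5) 4 rows, roll -0.0003
  each [np.float64(0.0001), np.float64(-0.0001), np.float64(0.0274)]
```

View pics/wrist1.png

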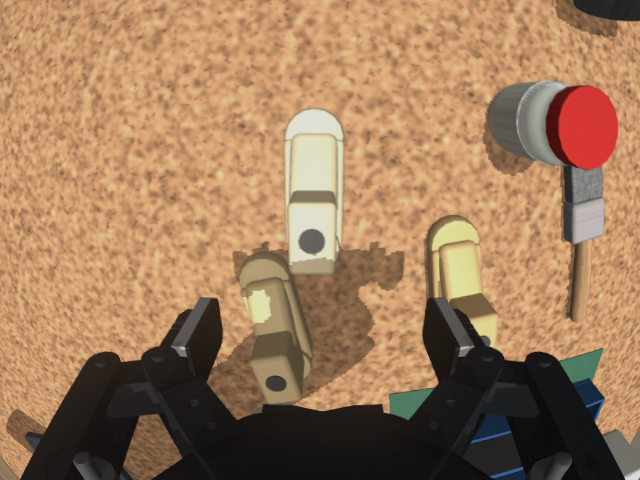

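Emit:
{"method": "apply_moves", "body": {
  "fingers": [0.07,0.07,0.07,0.07,0.07],
  "offset": [
    [0,0,0.0274],
    [0,0,0.0274],
    [0,0,0.0274],
    [0,0,0.0274],
    [0,0,0]
  ],
  "roll": [0,0,0,0,0],
  "force": 40
}}

```text
time_s: 1.7
position: [446.7, 385.2, 34.6]
tcp_rot: [-2.376, -2.052, 0.02]
contact_force: [-1.9, -1.1, -1.3]
finger_gap: 70.4
finger_force: 0.0
```

Emit:
{"method": "apply_moves", "body": {
  "fingers": [0.01,0.01,0.01,0.01,0.01],
  "offset": [
    [0,0,0],
    [0,0,0],
    [0,0,0],
    [0,0,0],
    [0,0,0]
  ],
  "roll": [0,0,0,0,0]
}}

```text
time_s: 2.12
position: [453.3, 389.1, 44.5]
tcp_rot: [-2.379, -2.051, -0.007]
contact_force: [-2.1, 0.4, 6.3]
finger_gap: 29.5
finger_force: 44.2
```

Emit:
{"method": "apply_moves", "body": {
  "fingers": [0.01,0.01,0.01],
  "offset": [
    [0,0,0],
    [0,0,0],
    [0,0,0]
  ],
  "roll": [0,0,0]
}}

```text
time_s: 2.37
position: [453.4, 389.1, 44.5]
tcp_rot: [-2.379, -2.051, -0.007]
contact_force: [-2.0, 0.7, 6.2]
finger_gap: 29.6
finger_force: 44.3
```

```bash
cat > st.py <<'E'
from h import *
def T(c=np.array([743.6,-40.]),yaw=-3.2):
    a=np.radians(yaw);return c,np.array([[np.cos(a),-np.sin(a)],[np.sin(a),np.cos(a)]])
c,S=T()
def tray(x,y,ang):  # tray_in coords -> world, ang rad
    q=np.array([[np.cos(ang),-np.sin(ang)],[np.sin(ang),np.cos(ang)]])
    return c+S@(q@(np.array([x,y])-np.array([100,-70])))
E
python3 - <<'E'
from st import *
for x in(-66,-3,60):print('slot',x,tray(x,-6,.033).round(1),tray(x,-6,np.pi/2).round(1))
p,psi,R,s=pose();print(p,psi,s['finger_gap'],s['contact_force'])
w=tray(60,-6,.033)
plan((452,387,150,81.5),(*w,150,88.7),(*w,50,88.7))
E
```

```text
slot -66 [579.1  27.8] [ 670.4 -202.2]
slot -3 [642.1  26.3] [ 674.  -139.3]
slot 60 [705.1  24.9] [677.5 -76.4]
[453.35680683 389.11279113  44.49001527] 81.51961563876304 29.56041652148303 [-2.04950834  0.73324309  6.23254824]
from [453.4 389.1  44.5] 81.52
-> (452, 387, 150, 81.5) 3 rows, roll 0.0001
  each [np.float64(-0.0008), np.float64(-0.0003), np.float64(-0.0352)]
-> (np.float64(705.0727495293731), np.float64(24.897233925442293), 150, 88.7) 13 rows, roll -0.0097
   [[np.float64(-0.0247), np.float64(0.0234), np.float64(-0.0)], [np.float64(-0.0249), np.float64(0.0231), np.float64(-0.0)], [np.float64(-0.0251), np.float64(0.0229), np.float64(-0.0)], [np.float64(-0.0253), np.float64(0.0226), np.float64(-0.0)], [np.float64(-0.0256), np.float64(0.0224), np.float64(-0.0)]]
   [[np.float64(-0.0258), np.float64(0.0222), np.float64(-0.0)], [np.float64(-0.026), np.float64(0.0219), np.float64(-0.0)], [np.float64(-0.0262), np.float64(0.0216), np.float64(-0.0)], [np.float64(-0.0264), np.float64(0.0214), np.float64(-0.0)], [np.float64(-0.0266), np.float64(0.0211), np.float64(-0.0)]]
   [[np.float64(-0.0268), np.float64(0.0209), np.float64(-0.0)], [np.float64(-0.027), np.float64(0.0206), np.float64(-0.0)], [np.float64(-0.0272), np.float64(0.0204), np.float64(-0.0)]]
-> (np.float64(705.0727495293731), np.float64(24.897233925442293), 50, 88.7) 3 rows, roll -0.0
  each [np.float64(0.0), np.float64(0.0), np.float64(0.0333)]
```

Emit:
{"method": "apply_moves", "body": {
  "fingers": [0.01,0.01,0.01,0.01,0.01],
  "offset": [
    [0,0,-0.022],
    [0,0,-0.022],
    [0,0,-0.022],
    [0,0,-0.022],
    [0,0,-0.022]
  ],
  "roll": [0,0,0,0,0]
}}

```text
time_s: 2.78
position: [452.4, 387.2, 152.3]
tcp_rot: [2.38, 2.05, -0.0]
contact_force: [0.6, 0.7, -2.5]
finger_gap: 29.5
finger_force: 43.1
```

Emit:
{"method": "apply_moves", "body": {
  "fingers": [0.01,0.01,0.01,0.01,0.01],
  "offset": [
    [-0.0247,0.0234,0],
    [-0.0249,0.0231,0],
    [-0.0251,0.0229,0],
    [-0.0253,0.0226,0],
    [-0.0256,0.0224,0]
  ],
  "roll": [-0.0097,-0.0097,-0.0097,-0.0097,-0.0097]
}}

```text
time_s: 3.2
position: [550.4, 246.7, 151.5]
tcp_rot: [2.328, 2.108, 0.0]
contact_force: [0.3, 0.8, -2.3]
finger_gap: 29.3
finger_force: 43.2
```

Emit:
{"method": "apply_moves", "body": {
  "fingers": [0.01,0.01,0.01,0.01,0.01],
  "offset": [
    [-0.0258,0.0222,0],
    [-0.026,0.0219,0],
    [-0.0262,0.0216,0],
    [-0.0264,0.0214,0],
    [-0.0266,0.0211,0]
  ],
  "roll": [-0.0097,-0.0097,-0.0097,-0.0097,-0.0097]
}}

```text
time_s: 3.62
position: [647.7, 107.0, 151.3]
tcp_rot: [2.277, 2.163, -0.0]
contact_force: [-0.4, -0.2, -1.9]
finger_gap: 29.2
finger_force: 43.2
```

Emit:
{"method": "apply_moves", "body": {
  "fingers": [0.01,0.01,0.01,0.01,0.01],
  "offset": [
    [-0.0268,0.0209,0],
    [-0.027,0.0206,0],
    [-0.0272,0.0204,0],
    [0,0,0],
    [0,0,0]
  ],
  "roll": [-0.0097,-0.0097,-0.0097,0,0]
}}

```text
time_s: 4.03
position: [705.8, 22.7, 149.8]
tcp_rot: [-2.25, -2.191, 0.002]
contact_force: [-0.3, 0.8, -2.8]
finger_gap: 29.5
finger_force: 42.8
```

Run:
```python
from st import *
p,psi,R,s=pose();print(p,psi,s['finger_gap'],s['contact_force'],s['qpos'].round(2))
n='wrist';pr=camera_params(n);im,d=snapshot(n);cv2.imwrite(f"pics/wrist2.png",im);np.save("pics/wrist2.npy",d);np.save("pics/wrist2p.npy",pr)
im,d=snapshot('scene');lasts('scene',im,d)
w=tray(60,-6,.033);plan((*w,54,88.7))
```

```text
[705.80032783  22.68522409 149.76453808] 88.49414777855786 29.46447791436135 [-0.26379923  0.80577973 -2.77800025] [-0.06  0.54  0.54  1.57 -0.    1.53]
scene last px [427. 214.] area 746 block c [564.3 286.5] [50.7 31.3] yaw 97.0 rect [564.1 306.4] [ 51.4 130.8] zmax 81.0
scene last px [344. 400.] area 1184 block c [ 875.4 -152.8] [196.3  46.6] yaw -107.8 rect [ 875.1 -153.9] [198.6  50. ] zmax 99.0
scene last px [ 20. 408.] area 1730 block c [ 573.  -732.6] [ 79.8 177.8] yaw -37.4 rect [ 570.8 -735.5] [ 86.9 177.8] zmax 93.0
scene last px [ 56. 443.] area 1780 block c [ 605.1 -698.6] [159.4 120.7] yaw 179.8 rect [ 605.1 -698.3] [120.7 159.9] zmax 91.0
from [704.9  25.5 150.9] 88.69
-> (np.float64(705.0727495293731), np.float64(24.897233925442293), 54, 88.7) 3 rows, roll -0.0
  each [np.float64(-0.0002), np.float64(0.0001), np.float64(0.0323)]
```

View pics/wrist2.png

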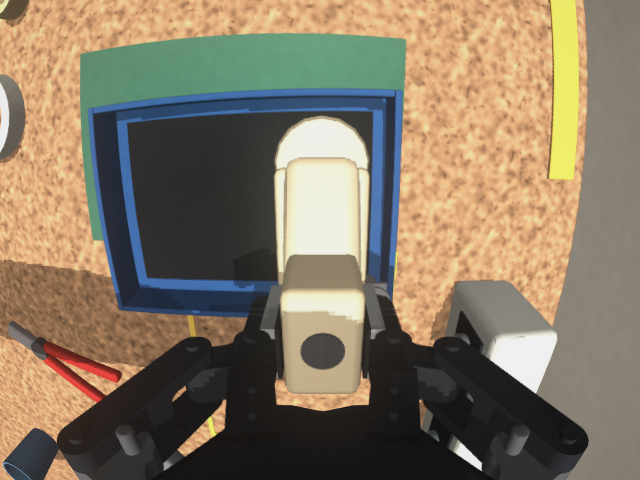

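Run:
```python
from st import *
pr=np.load("pics/wrist2p.npy",allow_pickle=True).item()
print(ray('wrist',[(92,108),(402,92),(124,310)],45,pr).round(1))
print(ray('wrist',[(405,39),(82,54)],0,pr).round(1), (c+S@[20,200]).round(1),(c+S@[-260,200]).round(1))
for q in[(-115,85),(115,85),(-115,-85)]:print(tray(*q,.033).round(1))
```

```text
[[537.1 122.6  45. ]
 [761.4 116.8  45. ]
 [534.  -45.8  45. ]]
[[774.3 162.2   0. ]
 [497.  177.4   0. ]] [774.7 158.6] [495.2 174.2]
[532.2 119.9]
[762.1 114.6]
[528.3 -50.1]
```

Emit:
{"method": "apply_moves", "body": {
  "fingers": [0.01,0.01,0.01,0.01,0.01],
  "offset": [
    [0.002,0.001,0.024],
    [0,0,0.024],
    [0,0,0.02],
    [0,0,0.015],
    [0,0,0.005]
  ],
  "roll": [0,0,0,0,0]
}}

```text
time_s: 4.55
position: [703.3, 29.3, 59.8]
tcp_rot: [-2.24, -2.196, 0.006]
contact_force: [-1.1, 0.4, -2.4]
finger_gap: 29.4
finger_force: 42.7
```

Emit:
{"method": "apply_moves", "body": {
  "fingers": [0.01,0.01,0.01,0.01,0.01],
  "offset": [
    [0,0,0.003],
    [0,0,0.003],
    [0,0,0.003],
    [0,0,0.001],
    [0,0,0]
  ],
  "roll": [0,0,0,0,0]
}}

```text
time_s: 4.97
position: [706.9, 27.4, 54.3]
tcp_rot: [2.245, 2.196, 0.002]
contact_force: [-0.2, 0.4, -3.0]
finger_gap: 29.3
finger_force: 42.7
```

Emit:
{"method": "apply_moves", "body": {
  "fingers": [0.01,0.01,0.01,0.01],
  "offset": [
    [0,0,0.001],
    [0,0,0.001],
    [0,0,0.0015],
    [0,0,0]
  ],
  "roll": [0,0,0,0]
}}

```text
time_s: 5.3
position: [707.1, 27.0, 52.5]
tcp_rot: [2.245, 2.195, 0.003]
contact_force: [-2.8, -2.1, 4.3]
finger_gap: 29.8
finger_force: 43.6
```

Emit:
{"method": "apply_moves", "body": {
  "fingers": [0.055,0.055,0.055,0.055,0.055],
  "offset": [
    [0,0,0],
    [0,0,0],
    [0,0,0],
    [0,0,-0.01],
    [0,0,-0.03]
  ],
  "roll": [0,0,0,0,0]
}}

```text
time_s: 5.72
position: [702.1, 27.6, 83.6]
tcp_rot: [-2.24, -2.19, 0.013]
contact_force: [0.4, -0.1, -1.0]
finger_gap: 54.9
finger_force: 0.0
```

Emit:
{"method": "apply_moves", "body": {
  "fingers": [0.055,0.055,0.055,0.055,0.055],
  "offset": [
    [0,0,-0.03],
    [0,0,-0.03],
    [0.03,-0.017,0],
    [0.03,-0.017,0],
    [0.03,-0.017,0]
  ],
  "roll": [0,0,0,0,0]
}}

```text
time_s: 6.13
position: [658.0, 118.9, 151.9]
tcp_rot: [2.247, 2.193, 0.005]
contact_force: [0.3, 0.2, -0.2]
finger_gap: 55.0
finger_force: 0.0
```

Run:
```python
from st import *
im,d=snapshot('top');lasts('top',im,d);
im,d=snapshot('scene');lasts('scene',im,d)
plan((562.5,285.5,150,90),(562.5,285.5,45,90))
```

```text
top last px [370. 116.] area 145 block c [ 819.5 -142.7] [197.9   8.6] yaw 85.6 rect [ 819.5 -142.7] [197.9   8.6] zmax 101.0
top last px [297. 166.] area 814 block c [706.7  23.9] [47.2 29.2] yaw 89.0 rect [713.7  42.2] [122.9  55.7] zmax 92.0
top last px [581. 196.] area 675 block c [ 600.1 -699.3] [121.3 159.8] yaw -0.3 rect [ 600.6 -699.1] [122.3 159.4] zmax 96.0
top last px [143. 198.] area 168 block c [622. 425.] [25.7 54.9] yaw 143.0 rect [621.1 425.9] [29.  56.4] zmax 82.0
top last px [186. 223.] area 486 block c [561.4 291.7] [33.1 28.5] yaw 91.3 rect [560.8 319.7] [43.4 87.9] zmax 88.0
top last px [186. 286.] area 496 block c [405.1 285.2] [29.6 31. ] yaw 92.9 rect [402.7 313.5] [43.5 87.6] zmax 86.0
scene last px [386. 177.] area 540 block c [408.8 278.9] [33.7 48.4] yaw 86.4 rect [411.  283.3] [98.8 41.9] zmax 81.0
scene last px [484. 213.] area 295 block c [618.7 418.5] [ 9.4 25.9] yaw 17.2 rect [639.1 422. ] [58.4 29.2] zmax 80.0
scene last px [435. 212.] area 363 block c [575.3 295.7] [17.2 44. ] yaw 114.0 rect [572.1 326.8] [ 41.1 105.6] zmax 82.0
scene last px [378. 
[... 360 characters left out ...]
.0
scene last px [ 52. 456.] area 1333 block c [ 669.1 -679.5] [ 67.5 144.2] yaw -89.2 rect [ 643.4 -705.2] [ 84.  134.3] zmax 92.0
from [655.1 123.4 151.2] 89.04
-> (562.5, 285.5, 150, 90) 6 rows, roll -0.0028
   [[np.float64(0.0267), np.float64(-0.0159), np.float64(0.0002)], [np.float64(0.0268), np.float64(-0.0158), np.float64(0.0002)], [np.float64(0.0268), np.float64(-0.0157), np.float64(0.0002)], [np.float64(0.0269), np.float64(-0.0157), np.float64(0.0002)], [np.float64(0.0269), np.float64(-0.0156), np.float64(0.0002)]]
   [[np.float64(0.027), np.float64(-0.0155), np.float64(0.0002)]]
-> (562.5, 285.5, 45, 90) 3 rows, roll -0.0
  each [np.float64(0.0), np.float64(0.0), np.float64(0.035)]
```

Emit:
{"method": "apply_moves", "body": {
  "fingers": [0.07,0.07,0.07,0.07,0.07],
  "offset": [
    [0.0267,-0.0159,0],
    [0.0268,-0.0158,0],
    [0.0268,-0.0157,0],
    [0.0269,-0.0157,0],
    [0.0269,-0.0156,0]
  ],
  "roll": [-0.0028,-0.0028,-0.0028,-0.0028,-0.0028]
}}

```text
time_s: 6.65
position: [580.6, 254.7, 150.4]
tcp_rot: [2.231, 2.211, 0.001]
contact_force: [0.6, 0.0, -0.0]
finger_gap: 69.7
finger_force: 0.0
```

Emit:
{"method": "apply_moves", "body": {
  "fingers": [0.07,0.07,0.07,0.07,0.07],
  "offset": [
    [0.027,-0.0155,0],
    [0,0,0],
    [0,0,0.03],
    [0,0,0.03],
    [0,0,0.025]
  ],
  "roll": [-0.0028,0,0,0,0]
}}

```text
time_s: 7.07
position: [566.2, 281.0, 64.3]
tcp_rot: [2.227, 2.215, 0.002]
contact_force: [-0.3, 0.7, -0.2]
finger_gap: 70.5
finger_force: 0.0
```

Emit:
{"method": "apply_moves", "body": {
  "fingers": [0.07,0.07,0.01,0.01,0.01],
  "offset": [
    [0,0,0.015],
    [0,0,0.006],
    [0,0,0],
    [0,0,0],
    [0,0,0]
  ],
  "roll": [0,0,0,0,0]
}}

```text
time_s: 7.48
position: [566.8, 281.3, 46.0]
tcp_rot: [2.227, 2.214, 0.004]
contact_force: [-1.3, 0.1, 2.5]
finger_gap: 34.5
finger_force: 1.0
```

Emit:
{"method": "apply_moves", "body": {
  "fingers": [0.01,0.01,0.01],
  "offset": [
    [0,0,0],
    [0,0,0],
    [0,0,0]
  ],
  "roll": [0,0,0]
}}

```text
time_s: 7.73
position: [567.2, 281.4, 46.2]
tcp_rot: [2.226, 2.214, 0.005]
contact_force: [-0.4, -0.6, 6.3]
finger_gap: 29.8
finger_force: 42.4
```

```bash
sed -i 's/743.6,-40./745.,-38./' st.py
python3 - <<'E'
from st import *
w=tray(-4,-5,.033)
plan((562.5,285.5,150,90),(*w,150,88.7),(*w,53,88.7),start=(562.5,285.5,45,90))
E
```

```text
from [562.5 285.5  45. ] 90
-> (562.5, 285.5, 150, 90) 3 rows, roll -0.0
  each [np.float64(0.0), np.float64(0.0), np.float64(-0.035)]
-> (np.float64(642.5123060538606), np.float64(29.359279907095697), 150, 88.7) 8 rows, roll 0.0028
   [[np.float64(-0.032), np.float64(0.01), np.float64(-0.0)], [np.float64(-0.032), np.float64(0.0101), np.float64(-0.0)], [np.float64(-0.032), np.float64(0.0102), np.float64(-0.0)], [np.float64(-0.0319), np.float64(0.0103), np.float64(-0.0)], [np.float64(-0.0319), np.float64(0.0104), np.float64(-0.0)]]
   [[np.float64(-0.0319), np.float64(0.0105), np.float64(-0.0)], [np.float64(-0.0318), np.float64(0.0105), np.float64(-0.0)], [np.float64(-0.0318), np.float64(0.0106), np.float64(-0.0)]]
-> (np.float64(642.5123060538606), np.float64(29.359279907095697), 53, 88.7) 3 rows, roll -0.0
  each [np.float64(0.0), np.float64(0.0), np.float64(0.0323)]
```

Emit:
{"method": "apply_moves", "body": {
  "fingers": [0.01,0.01,0.01,0.01,0.01],
  "offset": [
    [0,0,-0.015],
    [0,0,-0.03],
    [0,0,-0.03],
    [0,0,-0.03],
    [-0.032,0.009,0]
  ],
  "roll": [0,0,0,0,0.0028]
}}

```text
time_s: 8.15
position: [576.8, 255.1, 156.9]
tcp_rot: [2.222, 2.218, 0.022]
contact_force: [2.0, 0.2, -0.4]
finger_gap: 29.4
finger_force: 41.6
```

Emit:
{"method": "apply_moves", "body": {
  "fingers": [0.01,0.01,0.01,0.01,0.01],
  "offset": [
    [-0.032,0.0092,0],
    [-0.032,0.0093,0],
    [-0.032,0.0094,0],
    [-0.032,0.0095,0],
    [-0.032,0.0096,0]
  ],
  "roll": [0.0028,0.0028,0.0028,0.0028,0.0028]
}}

```text
time_s: 8.57
position: [619.3, 86.8, 148.4]
tcp_rot: [-2.246, -2.196, 0.0]
contact_force: [-0.1, 0.7, -1.5]
finger_gap: 29.5
finger_force: 41.5
```

Emit:
{"method": "apply_moves", "body": {
  "fingers": [0.01,0.01,0.01,0.01],
  "offset": [
    [-0.032,0.0097,0],
    [-0.031,0.0098,0],
    [0,0,0],
    [0,0,0]
  ],
  "roll": [0.0028,0.0028,0,0]
}}

```text
time_s: 8.9
position: [637.4, 22.7, 148.1]
tcp_rot: [-2.256, -2.185, 0.001]
contact_force: [0.0, 0.9, -1.8]
finger_gap: 29.0
finger_force: 41.5
```

Run:
```python
from st import *
p,psi,R,s=pose();print(p,psi,s['contact_force'])
n='wrist';pr=camera_params(n);im,d=snapshot(n);lasts(n,im,d,pr)
plan((642.5,25.5,56,88.7))
```

```text
[637.37523918  22.73231472 148.05341392] 88.18119025983434 [ 0.00331061  0.86533753 -1.75868469]
wrist last px [418. 199.] area 9454 block c [706.8  27.1] [47.7 30. ] yaw 96.3 rect [713.   35.7] [ 61.9 142.3] zmax 88.0
wrist last px [553. 316.] area 4718 block c [832.9 -67.2] [94.2 45.4] yaw -122.9 rect [828.9 -82. ] [116.   50.8] zmax 96.0
from [637.   24.3 148.2] 88.3
-> (642.5, 25.5, 56, 88.7) 3 rows, roll -0.0023
   [[np.float64(0.0005), np.float64(0.0018), np.float64(0.0307)], [np.float64(0.0005), np.float64(0.0018), np.float64(0.0307)], [np.float64(0.0005), np.float64(0.0018), np.float64(0.0307)]]
```

Emit:
{"method": "apply_moves", "body": {
  "fingers": [0.01,0.01,0.01,0.01,0.01],
  "offset": [
    [0.001,0.003,0.024],
    [0.0,0.0025,0.024],
    [0,0,0.02],
    [0,0,0.015],
    [0,0,0.005]
  ],
  "roll": [-0.007,0,0,0,0]
}}

```text
time_s: 9.37
position: [639.8, 27.6, 56.8]
tcp_rot: [-2.239, -2.197, 0.007]
contact_force: [-0.7, 0.3, -2.3]
finger_gap: 29.6
finger_force: 41.4
```

Emit:
{"method": "apply_moves", "body": {
  "fingers": [0.01,0.01,0.01,0.01],
  "offset": [
    [0,0,0.003],
    [0,0,0.002],
    [0,0,0.0015],
    [0,0,0]
  ],
  "roll": [0,0,0,0]
}}

```text
time_s: 9.7
position: [643.6, 26.0, 55.6]
tcp_rot: [2.243, 2.197, 0.002]
contact_force: [0.4, 0.7, -1.2]
finger_gap: 29.9
finger_force: 41.4
```

Emit:
{"method": "apply_moves", "body": {
  "fingers": [0.01,0.01,0.01],
  "offset": [
    [0,0,0.001],
    [0,0,0.001],
    [0,0,0]
  ],
  "roll": [0,0,0]
}}

```text
time_s: 9.95
position: [643.7, 25.6, 54.2]
tcp_rot: [2.244, 2.196, 0.003]
contact_force: [-0.9, -1.1, 3.1]
finger_gap: 29.5
finger_force: 42.1
```

Emit:
{"method": "apply_moves", "body": {
  "fingers": [0.05,0.05,0.05,0.05,0.05],
  "offset": [
    [0,0,0],
    [0,0,0],
    [0,0,0],
    [0,0,-0.01],
    [0,0,-0.03]
  ],
  "roll": [0,0,0,0,0]
}}

```text
time_s: 10.37
position: [638.5, 26.0, 86.8]
tcp_rot: [-2.239, -2.192, 0.012]
contact_force: [0.2, -0.4, -0.6]
finger_gap: 50.4
finger_force: 0.0
```

Emit:
{"method": "apply_moves", "body": {
  "fingers": [0.07,0.07,0.07,0.07,0.07],
  "offset": [
    [0,0,-0.03],
    [0,0,-0.025],
    [0,-0.035,0],
    [0,-0.035,0],
    [0,-0.035,0]
  ],
  "roll": [0,0,0,0,0]
}}

```text
time_s: 10.78
position: [537.8, 27.8, 148.7]
tcp_rot: [2.244, 2.197, 0.002]
contact_force: [0.9, -0.4, -0.6]
finger_gap: 69.8
finger_force: 0.0
```

Emit:
{"method": "apply_moves", "body": {
  "fingers": [0.07,0.07,0.07,0.07],
  "offset": [
    [0.03,-0.03,0],
    [0.03,-0.03,0],
    [0,0,0],
    [0,0,0]
  ],
  "roll": [0,0,0,0]
}}

```text
time_s: 11.12
position: [478.8, 89.3, 148.0]
tcp_rot: [2.241, 2.201, 0.001]
contact_force: [0.2, -0.3, -0.6]
finger_gap: 70.1
finger_force: 0.0
```

Run:
```python
from st import *
im,d=snapshot('top');lasts('top',im,d);
im,d=snapshot('scene');lasts('scene',im,d)
plan((406,277.8,150,93),(406,277.8,46,93))
```

```text
top last px [297. 166.] area 800 block c [706.5  23.9] [47.6 30. ] yaw 88.6 rect [713.3  42.4] [123.3  55.3] zmax 96.0
top last px [297. 190.] area 725 block c [644.3  29. ] [46.8 30.9] yaw 88.2 rect [647.7  42.6] [113.5  51.6] zmax 93.0
top last px [143. 198.] area 159 block c [621.4 423.1] [24.9 53.6] yaw 139.8 rect [620.3 426. ] [27.3 56.7] zmax 84.0
top last px [194. 286.] area 756 block c [405.5 277.2] [29.9 47.6] yaw 93.5 rect [403.7 299.7] [ 43.3 117.1] zmax 87.0
scene last px [390. 177.] area 639 block c [409.8 278.4] [36.6 47.8] yaw 102.9 rect [407.6 300.3] [ 53.6 127.6] zmax 81.0
scene last px [372. 289.] area 1852 block c [678.1  28.5] [48.7 98. ] yaw 174.0 rect [664.1  49.9] [129.  148.7] zmax 91.0
scene last px [348. 399.] area 1083 block c [ 874.6 -154. ] [198.4  52.7] yaw 71.2 rect [ 874.6 -154. ] [198.6  52.8] zmax 98.0
scene last px [ 28. 391.] area 1047 block c [ 529.2 -689.9] [111.4  27.5] yaw -102.9 rect [ 529.6 -694.7] [119.6  28. ] zmax 91.0
scene last px [ 50. 459.] area 1137 block c [ 680.5 -696.7] [ 10.8 114.4] yaw -99.5 rect [ 676.5 -706.9] [134.2  29.5] zmax 92.0
from [480.9  88.  148.2] 88.81
-> (406, 277.8, 150, 93) 6 rows, roll -0.0122
   [[np.float64(0.0314), np.float64(-0.0131), np.float64(-0.0003)], [np.float64(0.0315), np.float64(-0.0128), np.float64(-0.0003)], [np.float64(0.0317), np.float64(-0.0124), np.float64(-0.0003)], [np.float64(0.0318), np.float64(-0.012), np.float64(-0.0003)], [np.float64(0.032), np.float64(-0.0116), np.float64(-0.0003)]]
   [[np.float64(0.0321), np.float64(-0.0112), np.float64(-0.0003)]]
-> (406, 277.8, 46, 93) 3 rows, roll -0.0
  each [np.float64(0.0), np.float64(0.0), np.float64(0.0347)]
```

Both are placed as wanted. Now the third last.

Emit:
{"method": "apply_moves", "body": {
  "fingers": [0.07,0.07,0.07,0.07,0.07],
  "offset": [
    [0.0314,-0.0131,0],
    [0.0315,-0.0128,0],
    [0.0317,-0.0124,0],
    [0.0318,-0.012,0],
    [0.032,-0.0116,0]
  ],
  "roll": [-0.0122,-0.0122,-0.0122,-0.0122,-0.0122]
}}

```text
time_s: 11.63
position: [418.8, 247.1, 147.8]
tcp_rot: [2.178, 2.263, 0.002]
contact_force: [1.3, 0.4, 0.0]
finger_gap: 69.9
finger_force: 0.0
```

Emit:
{"method": "apply_moves", "body": {
  "fingers": [0.07,0.07,0.07,0.07,0.07],
  "offset": [
    [0.0321,-0.0112,0],
    [0,0,0],
    [0,0,0.03],
    [0,0,0.03],
    [0,0,0.022]
  ],
  "roll": [-0.0122,0,0,0,0]
}}

```text
time_s: 12.05
position: [406.3, 277.5, 63.9]
tcp_rot: [2.163, 2.277, -0.0]
contact_force: [-0.2, -0.5, -0.4]
finger_gap: 70.0
finger_force: 0.0
```

Emit:
{"method": "apply_moves", "body": {
  "fingers": [0.07,0.07,0.01,0.01,0.01],
  "offset": [
    [0,0,0.015],
    [0,0,0.006],
    [0,0,0],
    [0,0,0],
    [0,0,0]
  ],
  "roll": [0,0,0,0,0]
}}

```text
time_s: 12.47
position: [406.9, 278.2, 45.9]
tcp_rot: [2.163, 2.277, 0.004]
contact_force: [-0.2, -0.1, 1.7]
finger_gap: 34.1
finger_force: 0.7
```

Emit:
{"method": "apply_moves", "body": {
  "fingers": [0.01,0.01,0.01],
  "offset": [
    [0,0,0],
    [0,0,0],
    [0,0,0]
  ],
  "roll": [0,0,0]
}}

```text
time_s: 12.72
position: [406.6, 278.3, 46.0]
tcp_rot: [2.162, 2.277, 0.005]
contact_force: [1.1, -0.4, 3.3]
finger_gap: 29.7
finger_force: 44.3
```

Run:
```python
from st import *
w=tray(-67,-5,.033)
p,psi,_,_=pose()
plan((*w,147,88.7),start=(*p[:2],147,psi))
```

```text
from [406.6 278.3 147. ] 92.97
-> (np.float64(579.5287529686494), np.float64(30.798738403329338), 147, 88.7) 9 rows, roll 0.0083
   [[np.float64(-0.0285), np.float64(0.0178), np.float64(-0.0)], [np.float64(-0.0283), np.float64(0.018), np.float64(-0.0)], [np.float64(-0.0282), np.float64(0.0182), np.float64(-0.0)], [np.float64(-0.028), np.float64(0.0185), np.float64(-0.0)], [np.float64(-0.0279), np.float64(0.0187), np.float64(-0.0)]]
   [[np.float64(-0.0277), np.float64(0.0189), np.float64(-0.0)], [np.float64(-0.0275), np.float64(0.0191), np.float64(-0.0)], [np.float64(-0.0274), np.float64(0.0194), np.float64(-0.0)], [np.float64(-0.0272), np.float64(0.0196), np.float64(-0.0)]]
```

Emit:
{"method": "apply_moves", "body": {
  "fingers": [0.01,0.01,0.01,0.01],
  "offset": [
    [0,0,-0.015],
    [0,0,-0.03],
    [0,0,-0.03],
    [0,0,-0.027]
  ],
  "roll": [0,0,0,0]
}}

```text
time_s: 13.05
position: [404.8, 277.9, 147.5]
tcp_rot: [-2.162, -2.279, 0.0]
contact_force: [-0.5, -0.7, -1.0]
finger_gap: 29.6
finger_force: 43.6
```

Emit:
{"method": "apply_moves", "body": {
  "fingers": [0.01,0.01,0.01,0.01,0.01],
  "offset": [
    [-0.0285,0.0178,0],
    [-0.0283,0.018,0],
    [-0.0282,0.0182,0],
    [-0.028,0.0185,0],
    [-0.0279,0.0187,0]
  ],
  "roll": [0.0083,0.0083,0.0083,0.0083,0.0083]
}}

```text
time_s: 13.47
position: [501.9, 139.3, 146.4]
tcp_rot: [-2.209, -2.234, -0.001]
contact_force: [0.0, 0.1, -1.3]
finger_gap: 29.9
finger_force: 43.7
```

Emit:
{"method": "apply_moves", "body": {
  "fingers": [0.01,0.01,0.01,0.01,0.01],
  "offset": [
    [-0.0277,0.0189,0],
    [-0.0275,0.0191,0],
    [-0.0274,0.0194,0],
    [-0.029,0.0196,0],
    [0,0,0]
  ],
  "roll": [0.0083,0.0083,0.0083,0.0083,0]
}}

```text
time_s: 13.88
position: [581.1, 23.1, 145.5]
tcp_rot: [2.25, 2.186, -0.001]
contact_force: [0.5, 1.0, -1.7]
finger_gap: 29.7
finger_force: 43.7
```

Emit:
{"method": "apply_moves", "body": {
  "fingers": [0.01,0.01,0.01,0.01,0.01],
  "offset": [
    [0,0,0.02],
    [0,0,0.025],
    [0,0,0.02],
    [0,0,0.015],
    [0,0,0.005]
  ],
  "roll": [0,0,0,0,0]
}}

```text
time_s: 14.3
position: [575.3, 29.0, 57.5]
tcp_rot: [-2.243, -2.193, 0.007]
contact_force: [-1.3, 0.3, -1.9]
finger_gap: 29.5
finger_force: 43.6
```

Emit:
{"method": "apply_moves", "body": {
  "fingers": [0.01,0.01],
  "offset": [
    [0,0,0],
    [0,0,0]
  ],
  "roll": [0,0]
}}

```text
time_s: 14.47
position: [578.1, 28.8, 61.6]
tcp_rot: [2.246, 2.197, 0.0]
contact_force: [0.4, -0.8, -0.2]
finger_gap: 29.4
finger_force: 43.6
```

Emit:
{"method": "apply_moves", "body": {
  "fingers": [0.01,0.01,0.01,0.01,0.01],
  "offset": [
    [0,0,0.003],
    [0,0,0.003],
    [0,0,0.001],
    [0,0,0],
    [0,0,0]
  ],
  "roll": [0,0,0,0,0]
}}

```text
time_s: 14.88
position: [578.3, 28.6, 54.6]
tcp_rot: [2.246, 2.196, 0.0]
contact_force: [0.1, 0.5, -0.5]
finger_gap: 29.4
finger_force: 43.6
```

Emit:
{"method": "apply_moves", "body": {
  "fingers": [0.01,0.01,0.05,0.05,0.05],
  "offset": [
    [0,0,0.001],
    [0,0,0],
    [0,0,0],
    [0,0,0],
    [0,0,0]
  ],
  "roll": [0,0,0,0,0]
}}

```text
time_s: 15.3
position: [578.3, 28.6, 53.4]
tcp_rot: [2.246, 2.196, 0.0]
contact_force: [-0.2, 0.4, 0.4]
finger_gap: 50.0
finger_force: 0.0
```

Emit:
{"method": "apply_moves", "body": {
  "fingers": [0.05,0.05,0.05,0.05,0.05],
  "offset": [
    [0,0,-0.01],
    [0,0,-0.03],
    [0,0,-0.03],
    [0,0,-0.025],
    [0.03,-0.008,0]
  ],
  "roll": [0,0,0,0,0]
}}

```text
time_s: 15.72
position: [576.1, 54.8, 156.2]
tcp_rot: [2.244, 2.181, 0.012]
contact_force: [1.6, 0.8, 1.6]
finger_gap: 50.2
finger_force: 0.0
```

Emit:
{"method": "apply_moves", "body": {
  "fingers": [0,0,0,0,0],
  "offset": [
    [0.03,-0.008,0],
    [0.03,-0.008,0],
    [0.03,-0.008,0],
    [0,0,0],
    [0,0,0]
  ],
  "roll": [0,0,0,0,0]
}}

```text
time_s: 16.13
position: [548.6, 150.9, 149.2]
tcp_rot: [2.242, 2.199, 0.001]
contact_force: [-0.2, 0.0, 0.4]
finger_gap: 0.0
finger_force: 0.0
```

Run:
```python
from st import *
im,d=snapshot('top');cv2.imwrite('pics/top3.png',cv2.resize(im[110:320,130:530],None,fx=2,fy=2));lasts('top',im,d)
H=hsv(im);X=cloud('top',d)
m=(H[...,0]>100)&(H[...,0]<130)&(H[...,1]>120)&(X[...,2]>25)&(X[...,2]<60);m[:,:255]=0;m[:,345:]=0;m[240:]=0
r=cv2.minAreaRect(X[m][:,:2].astype(np.float32));print(r,cv2.boxPoints(r).round(1).tolist())
print(ray('top',[(377,262),(399,271)],10).round())
w=tray(-100,85+11+14,.033);print(w)
plan((*w,150,88.7),(*w,26,88.7))
```

```text
top last px [297. 166.] area 826 block c [707.1  23.9] [47.6 29.1] yaw 87.7 rect [712.6  43.5] [125.9  54.7] zmax 93.0
top last px [588. 185.] area 214 block c [ 606.3 -699.5] [145.4 124.8] yaw 1.2 rect [ 606.3 -699.5] [145.4 124.8] zmax 95.0
top last px [295. 190.] area 809 block c [643.9  28.7] [29.8 46.7] yaw 88.7 rect [647.   48.6] [125.3  49.3] zmax 95.0
top last px [143. 198.] area 161 block c [620.5 424.1] [26.7 54.2] yaw 144.8 rect [620.5 424.2] [27.1 56. ] zmax 84.0
top last px [295. 216.] area 802 block c [578.5  28.3] [46.6 29.5] yaw 88.3 rect [581.1  47.8] [123.9  47.7] zmax 94.0
((643.8557739257812, 34.85203552246094), (166.6947021484375, 227.78231811523438), 88.783203125) [[528.2000122070312, -46.099998474121094], [756.0, -50.900001525878906], [759.5, 115.80000305175781], [531.7999877929688, 120.5999984741211]]
[[ 463. -161.   10.]
 [ 440. -217.   10.]]
[549.16495099 146.52271833]
from [548.9 149.8 149. ] 88.79
-> (np.float64(549.1649509885684), np.float64(146.52271832674208), 150, 88.7) 1 rows, roll 0.0016
  each [np.float64(-0.0032), np.float64(0.0003), np.float64(-0.001)]
-> (np.float64(549.1649509885684), np.float64(146.52271832674208), 26, 88.7) 4 rows, roll -0.0
  each [np.float64(0.0), np.float64(0.0), np.float64(0.031)]
```

View pics/top3.png

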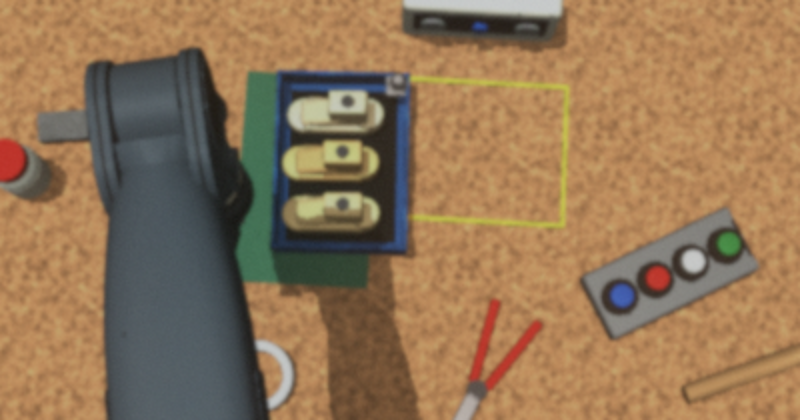

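Emit:
{"method": "apply_moves", "body": {
  "fingers": [0,0,0,0,0],
  "offset": [
    [0,0,0.03],
    [0,0,0.03],
    [0,0,0.03],
    [0,0,0.022],
    [0,0,0.01]
  ],
  "roll": [0,0,0,0,0]
}}

```text
time_s: 16.6
position: [546.3, 147.4, 22.3]
tcp_rot: [-2.246, -2.191, 0.009]
contact_force: [-0.1, -0.1, -0.2]
finger_gap: 0.1
finger_force: 0.0
```

Emit:
{"method": "apply_moves", "body": {
  "fingers": [0,0,0,0,0],
  "offset": [
    [-0.004,0,0.001],
    [-0.004,0,0],
    [-0.004,0,0],
    [0,0,0],
    [0,0,0]
  ],
  "roll": [0,0,0,0,0]
}}

```text
time_s: 17.02
position: [550.3, 137.0, 27.5]
tcp_rot: [2.246, 2.194, 0.005]
contact_force: [-0.1, 0.0, -0.6]
finger_gap: -0.1
finger_force: 0.0
```

```bash
cat > arc.py <<'E'
from st import *
def arc(deg):
    p,psi,R,s=pose();v=p[:2]-c
    a=np.radians(deg);Q=np.array([[np.cos(a),-np.sin(a)],[np.sin(a),np.cos(a)]])
    dl=Q@v-v;ph=np.radians(psi)
    print('pose',p.round(1),round(psi,2),'r',np.linalg.norm(v).round(1),'bearing in station',(np.degrees(np.arctan2(v[1],v[0]))+3.2).round(2),'F',s['contact_force'].round(1))
    print('per row tool offset',round(dl@[np.cos(ph),np.sin(ph)]/1e3,4),round(dl@[np.sin(ph),-np.cos(ph)]/1e3,4),'roll',round(-a,4))
E
python3 -c "
from arc import *
arc(2.6)"
```

```text
pose [550.3 137.   27.5] 88.65 r 261.8 bearing in station 141.25 F [-0.1  0.  -0.6]
per row tool offset -0.0092 -0.0075 roll -0.0454
```

Emit:
{"method": "apply_moves", "body": {
  "fingers": [0,0,0,0,0],
  "offset": [
    [-0.0046,-0.0037,0.001],
    [-0.0046,-0.0037,0],
    [-0.0069,-0.0056,0],
    [-0.0092,-0.0075,0],
    [-0.0092,-0.0075,0]
  ],
  "roll": [-0.0227,-0.0227,-0.034,-0.0454,-0.0454]
}}

```text
time_s: 17.43
position: [523.5, 102.7, 26.1]
tcp_rot: [2.047, 2.382, 0.007]
contact_force: [1.1, 0.8, 0.2]
finger_gap: 0.1
finger_force: 0.9
```

Emit:
{"method": "apply_moves", "body": {
  "fingers": [0,0,0,0,0],
  "offset": [
    [-0.0092,-0.0075,0],
    [-0.0092,-0.0075,0],
    [-0.0092,-0.0075,0],
    [-0.0092,-0.0075,0],
    [-0.0092,-0.0075,0]
  ],
  "roll": [-0.0454,-0.0454,-0.0454,-0.0454,-0.0454]
}}

```text
time_s: 17.85
position: [497.4, 49.0, 26.0]
tcp_rot: [1.764, 2.598, 0.006]
contact_force: [-0.6, 2.6, 0.8]
finger_gap: 0.2
finger_force: 1.1
```

Emit:
{"method": "apply_moves", "body": {
  "fingers": [0,0,0,0,0],
  "offset": [
    [-0.0092,-0.0075,0],
    [-0.0092,-0.0075,0],
    [-0.0092,-0.0075,0],
    [0,0,0],
    [0,0,0]
  ],
  "roll": [-0.0454,-0.0454,-0.0454,0,0]
}}

```text
time_s: 18.27
position: [488.2, 13.6, 25.4]
tcp_rot: [1.59, 2.707, 0.002]
contact_force: [0.3, -0.5, -0.0]
finger_gap: 0.2
finger_force: 0.0
```

Run:
```python
from arc import *
arc(2.6)
im,d=snapshot('scene');cv2.imwrite('pics/scene4.png',im)
```

```text
pose [488.2  13.6  25.4] 119.14 r 261.9 bearing in station 171.84 F [ 0.3 -0.5 -0. ]
per row tool offset -0.0092 -0.0075 roll -0.0454
```

View pics/scene4.png

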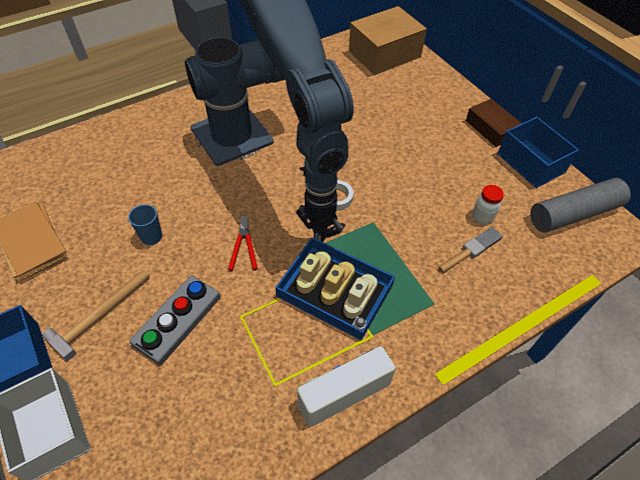

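Emit:
{"method": "apply_moves", "body": {
  "fingers": [0,0,0,0,0],
  "offset": [
    [-0.0046,-0.0037,0],
    [-0.0069,-0.0056,0],
    [-0.0092,-0.0075,0],
    [-0.0092,-0.0075,0],
    [-0.0092,-0.0075,0]
  ],
  "roll": [-0.0227,-0.034,-0.0454,-0.0454,-0.0454]
}}

```text
time_s: 18.73
position: [482.7, -35.0, 24.7]
tcp_rot: [-1.315, -2.853, -0.003]
contact_force: [-0.7, 2.6, 1.4]
finger_gap: 0.2
finger_force: 1.0
```

Emit:
{"method": "apply_moves", "body": {
  "fingers": [0,0,0,0,0],
  "offset": [
    [-0.0092,-0.0075,0],
    [-0.0092,-0.0075,0],
    [-0.0092,-0.0075,0],
    [-0.0092,-0.0075,0],
    [-0.0092,-0.0075,0]
  ],
  "roll": [-0.0454,-0.0454,-0.0454,-0.0454,-0.0454]
}}

```text
time_s: 19.15
position: [488.9, -94.2, 24.5]
tcp_rot: [-0.984, -2.982, -0.002]
contact_force: [-0.6, 1.0, 1.4]
finger_gap: -0.3
finger_force: 1.1
```

Emit:
{"method": "apply_moves", "body": {
  "fingers": [0,0,0,0,0],
  "offset": [
    [-0.0092,-0.0075,0],
    [-0.0092,-0.0075,0],
    [-0.0092,-0.0075,0],
    [-0.0092,-0.0075,0],
    [-0.0092,-0.0075,0]
  ],
  "roll": [-0.0454,-0.0454,-0.0454,-0.0454,-0.0454]
}}

```text
time_s: 19.57
position: [508.4, -150.3, 24.4]
tcp_rot: [-0.64, -3.074, -0.001]
contact_force: [-1.9, 0.4, 0.8]
finger_gap: 0.1
finger_force: 1.2
```

Emit:
{"method": "apply_moves", "body": {
  "fingers": [0,0,0,0,0],
  "offset": [
    [-0.0092,-0.0075,0],
    [-0.0092,-0.0075,0],
    [-0.0069,-0.0056,0],
    [-0.0046,-0.0037,0],
    [0,0,0]
  ],
  "roll": [-0.0454,-0.0454,-0.034,-0.0227,0]
}}

```text
time_s: 19.98
position: [528.8, -184.6, 24.3]
tcp_rot: [0.417, 3.114, -0.001]
contact_force: [0.2, -0.4, 0.3]
finger_gap: 0.3
finger_force: 0.0
```

```bash
cat >> arc.py <<'E'
def tray_ang():
    """tray angle from top view walls"""
    im,d=snapshot('top');H=hsv(im);X=cloud('top',d)
    m=(H[...,0]>100)&(H[...,0]<130)&(H[...,1]>110)&(X[...,2]>25)&(X[...,2]<60)&(X[...,0]>480)&(X[...,0]<790)&(X[...,1]>-290)&(X[...,1]<140)
    cs=comps(cv2.dilate(m.astype(np.uint8),np.ones((3,3))),60);k=max(cs,key=lambda q:q[0])[2]&m
    r=cv2.minAreaRect(X[k][:,:2].astype(np.float32));print('tray rect',np.round(r[0],1),np.round(r[1],1),round(r[2],2));print(cv2.boxPoints(r).round(1).tolist());lasts('top',im,d);return im
E
python3 - <<'E'
from arc import *
arc(1.)
cv2.imwrite('pics/top5.png',tray_ang())
print('wanted centre',tray(0,0,np.pi/2))
E
```

```text
pose [ 528.8 -184.6   24.3] 164.75 r 261.2 bearing in station -142.65 F [ 0.2 -0.4  0.3]
per row tool offset -0.0035 -0.0029 roll -0.0175
tray rect [614.2 -35.9] [197.5  99.5] 34.19
[[504.5, -50.29999923706055], [560.4000244140625, -132.60000610351562], [723.9000244140625, -21.600000381469727], [667.9000244140625, 60.70000076293945]]
top last px [334. 186.] area 796 block c [673.9 -58.3] [30.1 48.5] yaw 164.8 rect [659.2 -52.5] [ 46.8 127.4] zmax 95.0
top last px [358. 195.] area 781 block c [ 653.2 -118.4] [29.7 49.2] yaw 164.5 rect [ 635.  -112.6] [ 45.8 132.1] zmax 96.0
top last px [591. 174.] area 146 block c [ 669.6 -698. ] [ 36.8 121.9] yaw -78.9 rect [ 669.6 -698. ] [ 36.8 121.9] zmax 96.0
top last px [381. 197.] area 482 block c [ 637.6 -178.9] [24.7 48.3] yaw 160.4 rect [ 627.1 -170. ] [ 32.4 116. ] zmax 93.0
top last px [143. 198.] area 159 block c [621.9 425. ] [24.5 55.6] yaw 142.6 rect [620.6 425. ] [28.5 56.8] zmax 85.0
wanted centre [ 669.52699601 -133.93657107]
```

View pics/top5.png

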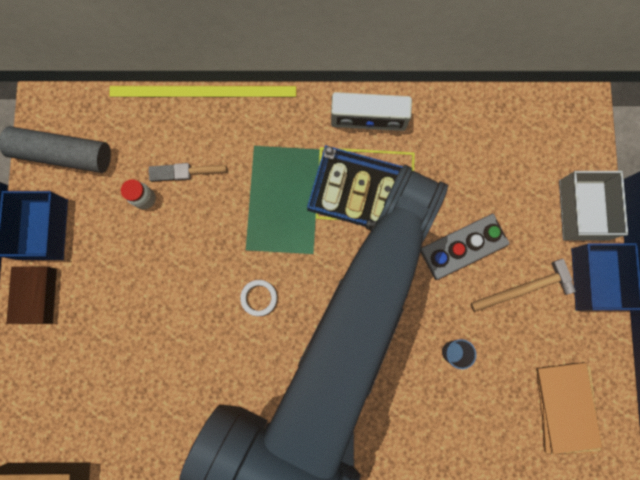

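Emit:
{"method": "apply_moves", "body": {
  "fingers": [0,0,0,0,0],
  "offset": [
    [-0.0035,-0.0029,0],
    [-0.0035,-0.0029,0],
    [-0.0035,-0.0029,0],
    [-0.0035,-0.0029,0],
    [-0.0035,-0.0029,0]
  ],
  "roll": [-0.0175,-0.0175,-0.0175,-0.0175,-0.0175]
}}

```text
time_s: 20.45
position: [541.8, -202.3, 24.0]
tcp_rot: [-0.276, -3.129, -0.001]
contact_force: [-1.3, 1.3, -0.2]
finger_gap: 0.0
finger_force: 0.8
```

Emit:
{"method": "apply_moves", "body": {
  "fingers": [0,0,0,0,0],
  "offset": [
    [-0.0035,-0.0029,0],
    [-0.0035,-0.0029,0],
    [-0.0035,-0.0029,0],
    [-0.0035,-0.0029,0],
    [-0.0035,-0.0029,0]
  ],
  "roll": [-0.0175,-0.0175,-0.0175,-0.0175,-0.0175]
}}

```text
time_s: 20.87
position: [557.1, -219.6, 24.1]
tcp_rot: [-0.14, -3.138, -0.0]
contact_force: [-1.0, 0.4, -1.8]
finger_gap: 0.2
finger_force: 0.9
```

Emit:
{"method": "apply_moves", "body": {
  "fingers": [0,0],
  "offset": [
    [0,0,0],
    [0,0,0]
  ],
  "roll": [0,0]
}}

```text
time_s: 21.03
position: [558.0, -220.1, 24.7]
tcp_rot: [0.143, 3.137, -0.002]
contact_force: [-0.3, -0.0, -0.7]
finger_gap: 0.2
finger_force: 0.0
```

Run:
```python
from arc import *
arc(1.)
im,d=snapshot('scene');cv2.imwrite('pics/scene6.png',cv2.resize(im[210:410,200:460],None,fx=3,fy=3))
H=hsv(im);X=cloud('scene',d)
```

```text
pose [ 558.  -220.1   24.7] 174.79 r 261.0 bearing in station -132.56 F [-0.3 -0.  -0.7]
per row tool offset -0.0035 -0.0029 roll -0.0175
```

View pics/scene6.png

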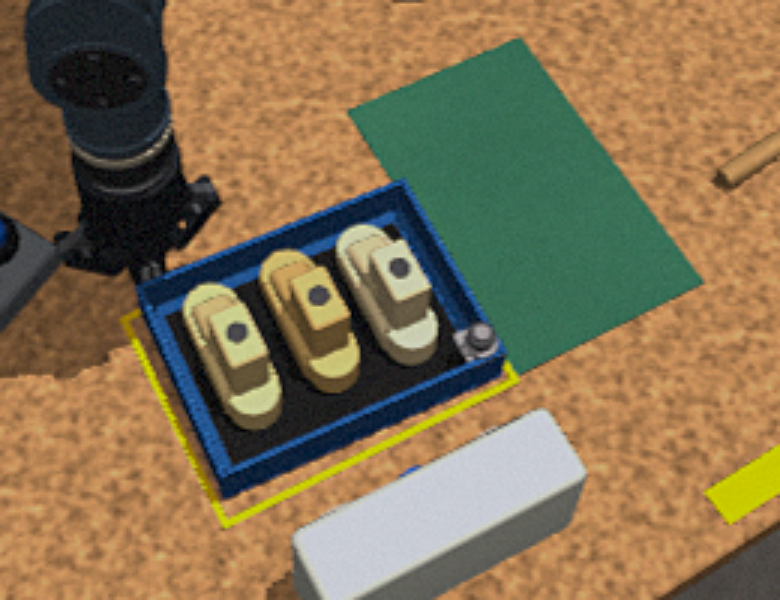

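Run:
```python
from arc import *
f=lambda u,v:(200+u/3,210+v/3)
a=ray('scene',[f(223,497),f(502,380)],3);b=ray('scene',[f(228,524),f(518,379)],0)
g=ray('scene',[f(229,470),f(503,360),f(142,285)],45)
an=lambda q:np.degrees(np.arctan2(q[1,1]-q[0,1],q[1,0]-q[0,0]))
print(a.round(1),an(a),b.round(1),an(b),g.round(1),an(g))
print((c+S@[22,-222]).round(1),(c+S@[22,22]).round(1))
```

```text
[[ 737.4 -251.9    3. ]
 [ 765.1  -25.9    3. ]] 83.01478880169768 [[ 755.8 -258.     0. ]
 [ 769.6  -13.9    0. ]] 86.77235914900581 [[ 737.7 -244.6   45. ]
 [ 766.6  -30.7   45. ]
 [ 574.4 -230.5   45. ]] 82.29486852276062
[ 754.6 -260.9] [768.2 -17.3]
```

Emit:
{"method": "apply_moves", "body": {
  "fingers": [0,0,0,0,0],
  "offset": [
    [-0.0035,-0.0029,0],
    [-0.0035,-0.0029,0],
    [-0.0035,-0.0029,0],
    [0,0,0],
    [0,0,0]
  ],
  "roll": [-0.0175,-0.0175,-0.0175,0,0]
}}

```text
time_s: 21.5
position: [567.7, -229.2, 24.5]
tcp_rot: [0.06, 3.14, -0.001]
contact_force: [-0.0, -0.3, -0.4]
finger_gap: -0.2
finger_force: 0.0
```

Emit:
{"method": "apply_moves", "body": {
  "fingers": [0,0,0,0,0],
  "offset": [
    [0.006,0,0],
    [0.02,0,0],
    [0,0,0],
    [0,0,0],
    [0,0,0]
  ],
  "roll": [0,0,0,0,0]
}}

```text
time_s: 21.92
position: [541.2, -227.8, 24.6]
tcp_rot: [0.06, 3.14, -0.001]
contact_force: [-0.2, 0.2, -0.5]
finger_gap: -0.1
finger_force: 0.0
```

Run:
```python
from arc import *
arc(1.)
im,d=snapshot('scene');lasts('scene',im,d);cv2.imwrite('pics/scene7.png',cv2.resize(im[250:400,225:395],None,fx=4,fy=4,interpolation=cv2.INTER_CUBIC))
tray_ang()
```

```text
pose [ 541.2 -227.8   24.6] 177.8 r 278.5 bearing in station -133.83 F [-0.2  0.2 -0.5]
per row tool offset -0.0035 -0.0034 roll -0.0175
scene last px [329. 308.] area 919 block c [682.5 -71.9] [31.3 49.7] yaw 169.1 rect [659.5 -70.7] [ 52.9 133. ] zmax 88.0
scene last px [303. 318.] area 879 block c [ 675.1 -134.7] [30.2 49.3] yaw 171.2 rect [ 654.7 -133.9] [ 50.8 130.6] zmax 90.0
scene last px [278. 332.] area 951 block c [ 674.6 -200.6] [30.3 50.6] yaw 178.0 rect [ 652.  -199.3] [ 44.4 131.9] zmax 89.0
scene last px [ 28. 391.] area 1126 block c [ 529.5 -685.8] [116.2  41.7] yaw -109.4 rect [ 530.  -690.6] [123.1  42.3] zmax 92.0
scene last px [348. 399.] area 1115 block c [ 876.1 -152.8] [197.   44.6] yaw 73.4 rect [ 876.1 -152.8] [197.   44.6] zmax 101.0
scene last px [ 50. 460.] area 1161 block c [ 682.4 -698.5] [ 10.  120.7] yaw -93.4 rect [ 678.7 -705.6] [133.8  16.6] zmax 93.0
tray rect [634.6 -40.3] [167.9  79.1] 33.64
[[542.7999877929688, -53.900001525878906], [586.5999755859375, -119.80000305175781], [726.5, -26.700000762939453], [682.5999755859375, 39.099998474121094]]
top last px [342. 184.] area 784 block c [680.3 -73.6] [29.7 49.9] yaw 179.6 rect [664.6 -71.7] [ 43.7 127.6] zmax 94.0
top last px [366. 187.] area 782 block c [ 672.5 -136.5] [27.8 47.7] yaw 177.5 rect [ 658.9 -136.1] [ 45.4 129. ] zmax 93.0
top last px [392. 187.] area 798 block c [ 671.7 -201.9] [30.5 49.7] yaw 177.4 rect [ 657.4 -201.4] [ 43.9 132.1] zmax 93.0
top last px [592. 175.] area 130 block c [ 669.4 -696.6] [ 37.2 124.6] yaw -77.6 rect [ 669.4 -696.6] [ 37.2 124.6] zmax 95.0
top last px [143. 198.] area 167 block c [621.5 424.3] [24.4 53.6] yaw 143.7 rect [620.4 425. ] [27.6 55.5] zmax 83.0
```

View pics/scene7.png

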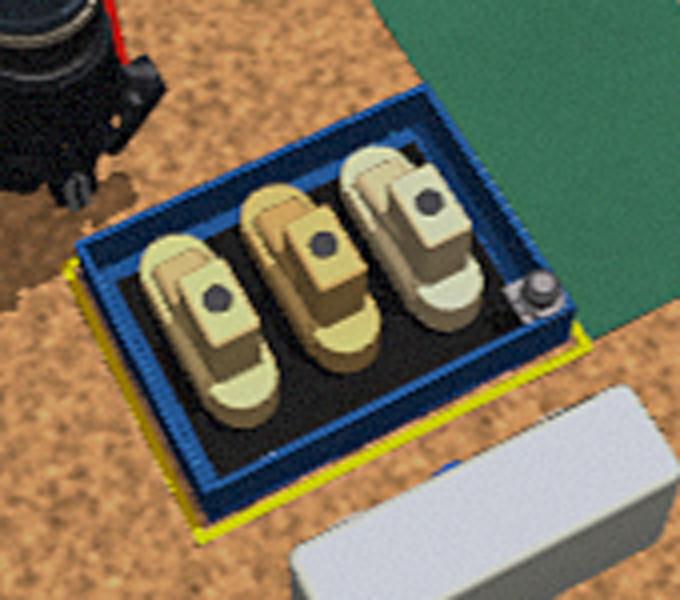

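Run:
```python
from arc import *
f=lambda u,v:(225+u/4,250+v/4)
an=lambda q:np.degrees(np.arctan2(q[1,1]-q[0,1],q[1,0]-q[0,0]))
a=ray('scene',[f(207,522),f(573,346)],3);b=ray('scene',[f(202,538),f(588,345)],0);g=ray('scene',[f(207,488),f(574,308),f(78,245),f(430,88)],45)
print(a.round(1),an(a),b.round(1),an(b),g.round(1),an(g[:2]),an(g[2:]),an(g[[0,2]]),an(g[[1,3]]))
```

```text
[[ 749.6 -252.6    3. ]
 [ 765.8  -23.9    3. ]] 85.95069323644101 [[ 755.  -258.8    0. ]
 [ 768.7  -15.1    0. ]] 86.78430896085996 [[ 748.4 -249.5   45. ]
 [ 761.5  -25.    45. ]
 [ 585.4 -243.2   45. ]
 [ 598.6  -16.6   45. ]] 86.6637188246042 86.66803745334991 177.79508903301885 177.05705267780795
```

Emit:
{"method": "apply_moves", "body": {
  "fingers": [0,0,0,0,0],
  "offset": [
    [0.01,0,-0.03],
    [0,0,-0.035],
    [0,0,-0.035],
    [0,-0.03,-0.01],
    [0,-0.035,0]
  ],
  "roll": [0,0,0,0,0]
}}

```text
time_s: 22.43
position: [532.3, -292.9, 140.9]
tcp_rot: [0.053, 3.132, -0.009]
contact_force: [1.1, -1.2, 0.2]
finger_gap: -0.0
finger_force: 0.0
```

Emit:
{"method": "apply_moves", "body": {
  "fingers": [0,0,0,0,0],
  "offset": [
    [0.005,-0.035,0],
    [0.005,-0.035,0],
    [0.005,-0.03,0],
    [0,0,0],
    [0,0,0]
  ],
  "roll": [0,0,0,0,0]
}}

```text
time_s: 22.85
position: [509.4, -393.5, 134.0]
tcp_rot: [0.064, 3.141, -0.0]
contact_force: [-0.5, 0.5, 0.8]
finger_gap: -0.0
finger_force: 0.0
```

```bash
cat > keys.py <<'E'
from st import *
def keys(n,im,d,p=None,z=37):
    H=hsv(im);S=H[...,1]>110;X=cloud(n,d,p)
    near=(X[...,0]>430)&(X[...,0]<580)&(X[...,1]<-280)&(X[...,1]>-490)&(X[...,2]>28)&(X[...,2]<50)
    for nm,mm in dict(red=S&((H[...,0]<6)|(H[...,0]>174)),green=S&(H[...,0]>50)&(H[...,0]<75),blue=S&(H[...,0]>105)&(H[...,0]<125),white=(H[...,1]<50)&(H[...,2]>150)).items():
        cs=comps(mm&near,25)
        if not cs:continue
        a,c,k=max(cs,key=lambda q:q[0]);P=X[k]
        (u,r)=cv2.minEnclosingCircle(np.argwhere(k)[:,::-1].astype(np.float32))
        print(n,nm,a,np.round(u,1),round(r,1),'ray',ray(n,c,z,p)[0].round(1),'cloud med',np.median(P,0).round(1))
E
python3 - <<'E'
from keys import *
p,psi,R,s=pose();print(p,psi)
n='wrist';pr=camera_params(n);im,d=snapshot(n);cv2.imwrite('pics/wrist8.png',im);keys(n,im,d,pr)
for n in('top','scene'):im,d=snapshot(n);keys(n,im,d)
E
```

```text
[ 509.41815085 -393.45394574  134.03438114] 177.6540134288897
wrist red 140 [369. 200.] 20.6 ray [ 483.3 -362.9   37. ] cloud med [ 478.9 -365.4   47.6]
wrist blue 132 [433.5 166. ] 18.3 ray [ 464.3 -320.3   37. ] cloud med [ 462. -325.   48.]
wrist white 12966 [348.5 214.5] 145.0 ray [ 491.3 -360.9   37. ] cloud med [ 488.9 -358.5   29.6]
top red 33 [457.5 248.5] 6.7 ray [ 492.5 -352.4   37. ] cloud med [ 491.1 -348.8   44.3]
scene red 81 [180.9 303.3] 7.0 ray [ 489.3 -358.2   37. ] cloud med [ 497.2 -358.    47.4]
scene green 82 [149.6 336.6] 7.4 ray [ 532.9 -450.5   37. ] cloud med [ 539.4 -450.3   47.7]
scene blue 89 [195.3 287.6] 6.9 ray [ 466.7 -313.4   37. ] cloud med [ 474.5 -314.6   47.3]
scene white 28 [167.5 320.5] 4.9 ray [ 514.2 -400.9   37. ] cloud med [ 521.4 -400.2   49. ]
```

View pics/wrist8.png

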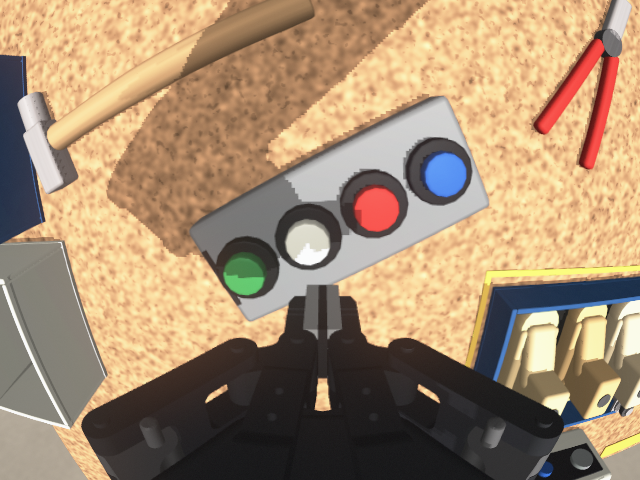

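Run:
```python
from keys import *
pr=camera_params('wrist')
for z in(44,47,50):
    print(z,'wrist g w r b',ray('wrist',[(244,272),(307,241),(376,208),(446,174)],z,pr)[:,:2].round(1).tolist())
    print('  scene',ray('scene',[(149.7,336.8),(165.3,318.9),(180.7,303.3),(195.3,287.5)],z)[:,:2].round(1).tolist())
    print('  top',ray('top',[(493.8,231.4),(476.2,239.9),(458.3,248.5),(440.6,257.2)],z)[:,:2].round(1).tolist())
plan((517,-403,110,177.65))
```

```text
44 wrist g w r b [[535.9, -445.5], [514.4, -400.2], [493.2, -354.2], [471.4, -307.2]]
  scene [[535.0, -448.8], [511.4, -403.4], [492.1, -358.6], [470.5, -313.3]]
  top [[536.1, -451.6], [514.7, -406.5], [493.1, -360.9], [471.4, -316.0]]
47 wrist g w r b [[534.6, -444.8], [513.3, -400.0], [492.4, -354.6], [470.8, -308.2]]
  scene [[536.7, -448.7], [513.2, -403.4], [493.9, -358.7], [472.4, -313.6]]
  top [[535.6, -450.6], [514.2, -405.7], [492.7, -360.2], [471.0, -315.4]]
50 wrist g w r b [[533.2, -444.0], [512.2, -399.8], [491.6, -355.0], [470.3, -309.2]]
  scene [[538.4, -448.5], [515.0, -403.4], [495.8, -358.8], [474.4, -313.8]]
  top [[535.1, -449.7], [513.8, -404.8], [492.3, -359.4], [470.6, -314.7]]
from [ 510.2 -390.6  134.4] 177.88
-> (517, -403, 110, 177.65) 1 rows, roll 0.004
  each [np.float64(-0.0073), np.float64(-0.0121), np.float64(0.0244)]
```

Emit:
{"method": "apply_moves", "body": {
  "fingers": [0,0,0,0,0],
  "offset": [
    [-0.0039,-0.0123,0.015],
    [0,0,0.03],
    [0,0,0.02],
    [0,0,0.01],
    [0,0,0]
  ],
  "roll": [0,0,0,0,0]
}}

```text
time_s: 23.42
position: [511.7, -400.9, 55.6]
tcp_rot: [-0.057, -3.136, -0.008]
contact_force: [-1.3, 0.8, -0.1]
finger_gap: 0.1
finger_force: 0.0
```

Emit:
{"method": "apply_moves", "body": {
  "fingers": [0,0,0,0],
  "offset": [
    [0,0,0.005],
    [0,0,0.004],
    [0,0,0.002],
    [0,0,0]
  ],
  "roll": [0,0,0,0]
}}

```text
time_s: 23.75
position: [514.4, -404.4, 50.0]
tcp_rot: [0.059, 3.138, -0.002]
contact_force: [0.4, 1.7, 2.0]
finger_gap: 0.0
finger_force: 1.3
```

Emit:
{"method": "apply_moves", "body": {
  "fingers": [0,0,0,0,0],
  "offset": [
    [0,0,0.002],
    [0,0,0.002],
    [0,0,0.002],
    [0,0,0],
    [0,0,0]
  ],
  "roll": [0,0,0,0,0]
}}

```text
time_s: 24.17
position: [514.4, -404.5, 46.0]
tcp_rot: [0.059, 3.137, -0.003]
contact_force: [-1.0, 3.1, 12.1]
finger_gap: 0.1
finger_force: 5.7
```

Emit:
{"method": "apply_moves", "body": {
  "fingers": [0,0,0,0,0],
  "offset": [
    [0,0,0.002],
    [0,0,0.002],
    [0,0,0.002],
    [0,0,0],
    [0,0,0]
  ],
  "roll": [0,0,0,0,0]
}}

```text
time_s: 24.58
position: [514.5, -404.7, 45.6]
tcp_rot: [0.059, 3.136, -0.006]
contact_force: [-6.9, 9.4, 29.1]
finger_gap: 0.3
finger_force: 14.6
```

Emit:
{"method": "apply_moves", "body": {
  "fingers": [0,0,0,0,0],
  "offset": [
    [0,0,-0.006],
    [0,0,-0.012],
    [0,0,-0.025],
    [0.0155,0.0299,0],
    [0.0155,0.0299,0]
  ],
  "roll": [0,0,0,0,0]
}}

```text
time_s: 25.0
position: [485.3, -345.3, 80.9]
tcp_rot: [0.063, 3.138, -0.006]
contact_force: [-0.7, 0.4, 0.6]
finger_gap: 0.0
finger_force: 0.0
```

Emit:
{"method": "apply_moves", "body": {
  "fingers": [0,0,0,0,0],
  "offset": [
    [0.0155,0.0299,0],
    [0,0,0],
    [0,0,0],
    [0,0,0],
    [0,0,0]
  ],
  "roll": [0,0,0,0,0]
}}

```text
time_s: 25.42
position: [470.6, -314.0, 79.7]
tcp_rot: [0.061, 3.14, -0.002]
contact_force: [0.4, 0.9, 0.2]
finger_gap: -0.0
finger_force: 0.0
```

Run:
```python
from keys import *
plan((471.4,-313,55,177.8))
n='scene';im,d=snapshot(n);keys(n,im,d,z=47);lasts(n,im,d)
```

```text
from [ 470.6 -314.    79.7] 177.78
-> (471.4, -313, 55, 177.8) 1 rows, roll -0.0004
  each [np.float64(-0.0007), np.float64(0.001), np.float64(0.0247)]
scene red 85 [180.9 303.5] 7.1 ray [ 495.8 -359.6   47. ] cloud med [ 498.2 -359.9   47.5]
scene green 91 [150. 337.] 7.6 ray [ 537.5 -449.8   47. ] cloud med [ 537.8 -449.7   47.5]
scene blue 71 [195.1 287.1] 7.2 ray [ 476.8 -315.4   47. ] cloud med [ 478.8 -318.1   46.8]
scene white 29 [167. 319.] 5.1 ray [ 518.  -398.2   47. ] cloud med [ 520.3 -397.5   48.7]
scene last px [328. 308.] area 958 block c [682.2 -72.2] [29.2 48.6] yaw 169.7 rect [664.2 -71.5] [ 52.2 123.7] zmax 92.0
scene last px [303. 318.] area 889 block c [ 675.1 -134.9] [29.7 48.8] yaw 170.8 rect [ 654.4 -134.2] [ 51.4 130.5] zmax 90.0
scene last px [278. 332.] area 963 block c [ 674.2 -200.2] [30.9 48.6] yaw 173.3 rect [ 652.7 -199.3] [ 48.9 131.6] zmax 90.0
scene last px [ 43. 425.] area 2815 block c [ 604.3 -698.1] [120.7 160.2] yaw 179.6 rect [ 604.2 -698.2] [120.8 160.4] zmax 93.0
scene last px [344. 399.] area 1202 block c [ 875.3 -155.4] [192.5  48. ] yaw 71.8 rect [ 875.9 -154.4] [198.5  49.5] zmax 99.0
scene last px [  8. 441.] area 199 block c [ 623.7 -754.8] [64.7  3.6] yaw -179.8 rect [ 622.9 -754.6] [66.4  3.9] zmax 91.0
```

Positioned over blue; press it.

Emit:
{"method": "apply_moves", "body": {
  "fingers": [0,0,0,0,0],
  "offset": [
    [-0.0007,0.001,0.015],
    [0,0,0.008],
    [0,0,0.003],
    [0,0,0.002],
    [0,0,0]
  ],
  "roll": [0,0,0,0,0]
}}

```text
time_s: 25.88
position: [470.3, -311.9, 51.1]
tcp_rot: [-0.061, -3.14, -0.0]
contact_force: [-2.1, 0.4, 2.1]
finger_gap: -0.1
finger_force: 0.9
```

Emit:
{"method": "apply_moves", "body": {
  "fingers": [0,0,0,0,0],
  "offset": [
    [0,0,0.002],
    [0,0,0.002],
    [0,0,0.002],
    [0,0,0.002],
    [0,0,0]
  ],
  "roll": [0,0,0,0,0]
}}

```text
time_s: 26.3
position: [471.0, -312.1, 46.0]
tcp_rot: [0.06, 3.14, -0.003]
contact_force: [-4.8, 2.4, 12.3]
finger_gap: 0.2
finger_force: 5.8
```

Emit:
{"method": "apply_moves", "body": {
  "fingers": [0,0,0,0,0],
  "offset": [
    [0,0,0.002],
    [0,0,0.001],
    [0,0,0],
    [0,0,0],
    [0,0,0]
  ],
  "roll": [0,0,0,0,0]
}}

```text
time_s: 26.72
position: [471.0, -312.2, 45.7]
tcp_rot: [0.06, 3.14, -0.004]
contact_force: [-9.2, 5.6, 21.7]
finger_gap: 0.2
finger_force: 11.1
```

Emit:
{"method": "apply_moves", "body": {
  "fingers": [0,0,0,0,0],
  "offset": [
    [0,0,-0.006],
    [0,0,-0.012],
    [0,0,-0.023],
    [-0.0174,-0.0334,0],
    [-0.0174,-0.0334,0]
  ],
  "roll": [0,0,0,0,0]
}}

```text
time_s: 27.13
position: [504.6, -379.8, 83.9]
tcp_rot: [0.056, 3.137, -0.003]
contact_force: [1.4, -0.2, 0.4]
finger_gap: -0.4
finger_force: 0.0
```

Emit:
{"method": "apply_moves", "body": {
  "fingers": [0,0,0,0,0],
  "offset": [
    [-0.0174,-0.0334,0],
    [-0.0174,-0.0334,0],
    [0,0,0],
    [0,0,0],
    [0,0,0]
  ],
  "roll": [0,0,0,0,0]
}}

```text
time_s: 27.55
position: [535.0, -447.3, 80.2]
tcp_rot: [-0.06, -3.14, -0.003]
contact_force: [-0.2, -0.3, -0.3]
finger_gap: -0.1
finger_force: 0.0
```

Run:
```python
from keys import *
plan((535.6,-448,52,177.8))
```

```text
from [ 535.  -447.3   80.2] 177.81
-> (535.6, -448, 52, 177.8) 1 rows, roll 0.0001
  each [np.float64(-0.0006), np.float64(-0.0007), np.float64(0.0282)]
```

Emit:
{"method": "apply_moves", "body": {
  "fingers": [0,0,0,0,0],
  "offset": [
    [-0.0006,-0.0007,0.016],
    [0,0,0.008],
    [0,0,0.003],
    [0,0,0.002],
    [0,0,0]
  ],
  "roll": [0,0,0,0,0]
}}

```text
time_s: 27.97
position: [535.4, -447.4, 52.5]
tcp_rot: [-0.059, -3.141, -0.001]
contact_force: [-0.7, 0.1, -0.1]
finger_gap: -0.1
finger_force: 0.0
```

Emit:
{"method": "apply_moves", "body": {
  "fingers": [0,0,0,0,0],
  "offset": [
    [0,0,0.002],
    [0,0,0.002],
    [0,0,0.002],
    [0,0,0.002],
    [0,0,0]
  ],
  "roll": [0,0,0,0,0]
}}

```text
time_s: 28.38
position: [536.2, -448.5, 46.1]
tcp_rot: [0.06, 3.14, -0.001]
contact_force: [-0.8, 2.5, 6.5]
finger_gap: -0.1
finger_force: 3.5
```

Emit:
{"method": "apply_moves", "body": {
  "fingers": [0,0,0,0,0],
  "offset": [
    [0,0,0.002],
    [0,0,0.001],
    [0,0,0],
    [0,0,0],
    [0,0,0]
  ],
  "roll": [0,0,0,0,0]
}}

```text
time_s: 28.8
position: [536.3, -448.6, 46.0]
tcp_rot: [0.059, 3.139, -0.002]
contact_force: [-4.7, 5.2, 14.1]
finger_gap: -0.1
finger_force: 7.3
```

Emit:
{"method": "apply_moves", "body": {
  "fingers": [0,0,0,0.055,0.055],
  "offset": [
    [0,0,-0.008],
    [0,0,-0.025],
    [0,0,-0.035],
    [0,0,-0.035],
    [0,0,0]
  ],
  "roll": [0,0,0,0,0]
}}

```text
time_s: 29.22
position: [538.8, -451.9, 153.9]
tcp_rot: [0.06, 3.13, -0.017]
contact_force: [1.0, 0.3, 2.6]
finger_gap: 23.1
finger_force: 0.0
```

Run:
```python
from st import *
p,psi,_,_=pose();plan((681,-73,150,177.3))
im,d=snapshot('top');lasts('top',im,d)
for dx in(-82,-10,62):print(dx,(c+S@[-120+dx,94.5]).round(1))
```

```text
from [ 538.8 -451.9  153.9] 177.81
-> (681, -73, 150, 177.3) 12 rows, roll 0.0007
   [[np.float64(-0.0106), np.float64(0.032), np.float64(0.0003)], [np.float64(-0.0106), np.float64(0.032), np.float64(0.0003)], [np.float64(-0.0106), np.float64(0.032), np.float64(0.0003)], [np.float64(-0.0106), np.float64(0.032), np.float64(0.0003)], [np.float64(-0.0105), np.float64(0.032), np.float64(0.0003)]]
   [[np.float64(-0.0105), np.float64(0.032), np.float64(0.0003)], [np.float64(-0.0105), np.float64(0.0321), np.float64(0.0003)], [np.float64(-0.0105), np.float64(0.0321), np.float64(0.0003)], [np.float64(-0.0104), np.float64(0.0321), np.float64(0.0003)], [np.float64(-0.0104), np.float64(0.0321), np.float64(0.0003)]]
   [[np.float64(-0.0104), np.float64(0.0321), np.float64(0.0003)], [np.float64(-0.0104), np.float64(0.0321), np.float64(0.0003)]]
top last px [369. 116.] area 148 block c [ 821.  -142.6] [197.6   9.8] yaw 86.0 rect [ 821.  -142.6] [197.6   9.8] zmax 104.0
top last px [342. 184.] area 788 block c [680.5 -73.6] [29.7 49.3] yaw 179.6 rect [664.7 -71.7] [ 43.6 127.9] zmax 95.0
top last px [366. 187.] area 783 block c [ 672.7 -135.7] [28.8 48.4] yaw 177.4 rect [ 654.8 -136.1] [ 45.4 121.4] zmax 93.0
top last px [392. 187.] area 819 block c [ 672.3 -202. ] [29.6 48.9] yaw 178.2 rect [ 657.9 -201.5] [ 44.7 129.5] zmax 93.0
top last px [143. 198.] area 161 block c [621.8 421. ] [22.4 53.6] yaw 141.8 rect [620.4 424.9] [27.6 56.7] zmax 82.0
-82 [548.6  67.6]
-10 [620.5  63.6]
62 [692.4  59.6]
```

Emit:
{"method": "apply_moves", "body": {
  "fingers": [0.055,0.055,0.055,0.055,0.055],
  "offset": [
    [-0.0106,0.032,0],
    [-0.0106,0.032,0],
    [-0.0106,0.032,0],
    [-0.0106,0.032,0],
    [-0.0106,0.032,0]
  ],
  "roll": [0,0,0,0,0]
}}

```text
time_s: 29.68
position: [594.7, -289.3, 142.5]
tcp_rot: [-0.061, -3.139, -0.001]
contact_force: [0.4, 0.0, -0.9]
finger_gap: 55.0
finger_force: 0.0
```

Emit:
{"method": "apply_moves", "body": {
  "fingers": [0.055,0.055,0.055,0.055,0.055],
  "offset": [
    [-0.0106,0.032,0],
    [-0.0106,0.032,0],
    [-0.0106,0.032,0],
    [-0.0106,0.032,0],
    [-0.0106,0.032,0]
  ],
  "roll": [0,0,0,0,0]
}}

```text
time_s: 30.1
position: [653.8, -131.3, 142.5]
tcp_rot: [-0.06, -3.139, -0.0]
contact_force: [-0.1, -0.8, 0.6]
finger_gap: 55.2
finger_force: 0.0
```

Emit:
{"method": "apply_moves", "body": {
  "fingers": [0.055,0.055,0.055,0.055,0.055],
  "offset": [
    [-0.0106,0.032,0],
    [-0.0106,0.032,0],
    [0,0,0],
    [0,0,0],
    [0,0,0]
  ],
  "roll": [0,0,0,0,0]
}}

```text
time_s: 30.52
position: [677.1, -69.8, 142.9]
tcp_rot: [-0.059, -3.139, 0.001]
contact_force: [0.5, -0.5, 0.3]
finger_gap: 55.1
finger_force: 0.0
```

Run:
```python
from st import *
n='wrist';pr=camera_params(n);im,d=snapshot(n);lasts(n,im,d,pr);plan((681,-73,54,178.4))
```

```text
wrist last px [188. 199.] area 19459 block c [ 671.  -166.2] [95.7 47.7] yaw 178.0 rect [ 662.4 -177.6] [133.1 143. ] zmax 88.0
wrist last px [319. 210.] area 6400 block c [678.9 -71. ] [30.1 47.9] yaw 177.8 rect [671.4 -70.7] [ 48.2 142.7] zmax 88.0
wrist last px [192. 421.] area 311 block c [ 816.  -177.5] [27.5  4.1] yaw 87.7 rect [ 816.  -177.5] [27.5  4.1] zmax 96.0
from [677.  -70.6 143.2] 177.77
-> (681, -73, 54, 178.4) 3 rows, roll -0.0037
   [[np.float64(-0.0014), np.float64(-0.0008), np.float64(0.0297)], [np.float64(-0.0014), np.float64(-0.0008), np.float64(0.0297)], [np.float64(-0.0014), np.float64(-0.0008), np.float64(0.0297)]]
```

Emit:
{"method": "apply_moves", "body": {
  "fingers": [0.055,0.055,0.055,0.055,0.055],
  "offset": [
    [-0.003,-0.0015,0.02],
    [0,0,0.028],
    [0,0,0.025],
    [0,0,0.012],
    [0,0,0.004]
  ],
  "roll": [0,0,0,0,0]
}}

```text
time_s: 30.98
position: [677.5, -72.3, 51.2]
tcp_rot: [-0.063, -3.134, -0.002]
contact_force: [-0.6, 0.4, -0.4]
finger_gap: 54.9
finger_force: 0.0
```

Emit:
{"method": "apply_moves", "body": {
  "fingers": [0.055,0.01,0.01,0.01,0.01],
  "offset": [
    [0,0,0],
    [0,0,0],
    [0,0,0],
    [0,0,0],
    [0,0,0]
  ],
  "roll": [0,0,0,0,0]
}}

```text
time_s: 31.4
position: [682.2, -71.8, 58.0]
tcp_rot: [0.06, 3.137, -0.002]
contact_force: [0.1, -1.0, 3.8]
finger_gap: 29.5
finger_force: 40.5
```

Run:
```python
from st import *
p,psi,_,s=pose();print(p,psi,s['finger_gap'],s['finger_force'])
plan((672,-30,155,178),(692.4,59.6,155,86.8),start=(*p[:2],155,psi))
```

```text
[682.15578003 -71.76086291  58.02082483] 177.81093150038905 29.49756494810943 40.511112213134766
from [682.2 -71.8 155. ] 177.81
-> (672, -30, 155, 178) 2 rows, roll -0.0016
  each [np.float64(0.0059), np.float64(0.0207), np.float64(-0.0)]
-> (692.4, 59.6, 155, 86.8) 14 rows, roll 0.1137
   [[np.float64(-0.0012), np.float64(0.0064), np.float64(-0.0)], [np.float64(-0.0005), np.float64(0.0065), np.float64(-0.0)], [np.float64(0.0003), np.float64(0.0066), np.float64(-0.0)], [np.float64(0.001), np.float64(0.0065), np.float64(-0.0)], [np.float64(0.0017), np.float64(0.0063), np.float64(-0.0)]]
   [[np.float64(0.0024), np.float64(0.0061), np.float64(-0.0)], [np.float64(0.0031), np.float64(0.0058), np.float64(-0.0)], [np.float64(0.0037), np.float64(0.0054), np.float64(-0.0)], [np.float64(0.0043), np.float64(0.0049), np.float64(-0.0)], [np.float64(0.0049), np.float64(0.0044), np.float64(-0.0)]]
   [[np.float64(0.0053), np.float64(0.0038), np.float64(-0.0)], [np.float64(0.0057), np.float64(0.0032), np.float64(-0.0)], [np.float64(0.0061), np.float64(0.0025), np.float64(-0.0)], [np.float64(0.0063), np.float64(0.0018), np.float64(-0.0)]]
```

Emit:
{"method": "apply_moves", "body": {
  "fingers": [0.01,0.01,0.01,0.01,0.01],
  "offset": [
    [0,0,-0.015],
    [0,0,-0.025],
    [0,0,-0.03],
    [0,0,-0.03],
    [0.0059,0.0207,0]
  ],
  "roll": [0,0,0,0,0]
}}

```text
time_s: 31.82
position: [679.7, -54.6, 163.7]
tcp_rot: [0.066, 3.127, -0.008]
contact_force: [1.3, -0.2, -0.3]
finger_gap: 29.5
finger_force: 40.0
```

Emit:
{"method": "apply_moves", "body": {
  "fingers": [0.01,0.01,0.01,0.01,0.01],
  "offset": [
    [0.0059,0.0207,0],
    [-0.0012,0.0064,0],
    [-0.0005,0.0065,0],
    [0.0003,0.0066,0],
    [0.001,0.0065,0]
  ],
  "roll": [0,0.1137,0.1137,0.1137,0.1137]
}}

```text
time_s: 32.23
position: [675.9, -3.1, 155.1]
tcp_rot: [-0.774, -3.044, 0.0]
contact_force: [-0.6, -1.1, -2.7]
finger_gap: 29.3
finger_force: 40.1
```

Emit:
{"method": "apply_moves", "body": {
  "fingers": [0.01,0.01,0.01,0.01,0.01],
  "offset": [
    [0.0017,0.0063,0],
    [0.0024,0.0061,0],
    [0.0031,0.0058,0],
    [0.0037,0.0054,0],
    [0.0043,0.0049,0]
  ],
  "roll": [0.1137,0.1137,0.1137,0.1137,0.1137]
}}

```text
time_s: 32.65
position: [683.4, 28.5, 155.0]
tcp_rot: [-1.597, -2.705, 0.001]
contact_force: [0.9, 0.5, -2.5]
finger_gap: 29.4
finger_force: 40.1
```

Emit:
{"method": "apply_moves", "body": {
  "fingers": [0.01,0.01,0.01,0.01,0.01],
  "offset": [
    [0.0049,0.0044,0],
    [0.0053,0.0038,0],
    [0.0057,0.0032,0],
    [0.0061,0.0025,0],
    [0.0063,0.0018,0]
  ],
  "roll": [0.1137,0.1137,0.1137,0.1137,0.1137]
}}

```text
time_s: 33.07
position: [690.6, 60.5, 154.9]
tcp_rot: [-2.291, -2.148, 0.001]
contact_force: [0.7, 0.1, -2.6]
finger_gap: 29.8
finger_force: 40.1
```

Emit:
{"method": "apply_moves", "body": {
  "fingers": [0.01,0.01],
  "offset": [
    [0,0,0],
    [0,0,0]
  ],
  "roll": [0,0]
}}

```text
time_s: 33.23
position: [690.6, 60.3, 155.0]
tcp_rot: [-2.282, -2.159, 0.001]
contact_force: [0.1, -0.1, -1.6]
finger_gap: 29.4
finger_force: 40.1
```

Run:
```python
from st import *
print(pose()[3]['finger_gap']);plan((692.4,59.6,55,86.8))
```

```text
29.37723840111952
from [690.6  60.3 155. ] 86.83
-> (692.4, 59.6, 55, 86.8) 3 rows, roll 0.0002
  each [np.float64(-0.0002), np.float64(0.0006), np.float64(0.0333)]
```

Emit:
{"method": "apply_moves", "body": {
  "fingers": [0.01,0.01,0.01,0.01,0.01],
  "offset": [
    [0,0.001,0.025],
    [0,0,0.03],
    [0,0,0.025],
    [0,0,0.014],
    [0,0,0.005]
  ],
  "roll": [0,0,0,0,0]
}}

```text
time_s: 33.65
position: [688.7, 59.3, 51.5]
tcp_rot: [-2.28, -2.153, 0.009]
contact_force: [-0.8, 0.3, -2.9]
finger_gap: 29.2
finger_force: 40.1
```

Emit:
{"method": "apply_moves", "body": {
  "fingers": [0.01,0.01,0.01,0.01,0.01],
  "offset": [
    [0,0,0],
    [0,0,0.002],
    [0,0,0.002],
    [0,0,0],
    [0,0,0]
  ],
  "roll": [0,0,0,0,0]
}}

```text
time_s: 34.07
position: [692.9, 59.8, 54.0]
tcp_rot: [2.284, 2.154, 0.003]
contact_force: [-0.6, 0.2, -2.4]
finger_gap: 29.5
finger_force: 40.2
```

Emit:
{"method": "apply_moves", "body": {
  "fingers": [0.01,0.01,0.01,0.01,0.01],
  "offset": [
    [0,0,0.0015],
    [0,0,0.0015],
    [0,0,0.001],
    [0,0,0],
    [0,0,0]
  ],
  "roll": [0,0,0,0,0]
}}

```text
time_s: 34.48
position: [692.5, 60.1, 50.1]
tcp_rot: [2.285, 2.154, 0.003]
contact_force: [-1.3, 1.1, 5.8]
finger_gap: 29.4
finger_force: 41.1
```

Emit:
{"method": "apply_moves", "body": {
  "fingers": [0.05,0.05,0.05,0.05,0.05],
  "offset": [
    [0,0,0],
    [0,0,0],
    [0,0,0],
    [0,0,-0.01],
    [0,0,-0.03]
  ],
  "roll": [0,0,0,0,0]
}}

```text
time_s: 34.9
position: [687.5, 59.9, 81.9]
tcp_rot: [-2.28, -2.149, 0.014]
contact_force: [-1.3, 0.0, -1.9]
finger_gap: 50.0
finger_force: 0.0
```

Emit:
{"method": "apply_moves", "body": {
  "fingers": [0.055,0.055,0.055,0.055,0.055],
  "offset": [
    [0,0,-0.03],
    [0,0,-0.03],
    [0,0,0],
    [0,0,0],
    [0,0,0]
  ],
  "roll": [0,0,0,0,0]
}}

```text
time_s: 35.32
position: [692.0, 59.9, 148.6]
tcp_rot: [2.286, 2.155, 0.001]
contact_force: [0.2, 0.1, 0.2]
finger_gap: 55.1
finger_force: 0.0
```

Run:
```python
from st import *
for n in('scene','top'):im,d=snapshot(n);lasts(n,im,d)
plan((674,-135.5,150,177.8))
```

```text
scene last px [387. 290.] area 944 block c [696.   62.6] [48.  31.2] yaw 92.7 rect [698.3  80.2] [ 51.2 121.3] zmax 80.0
scene last px [303. 318.] area 915 block c [ 674.6 -135.3] [30. 49.] yaw 171.2 rect [ 653.8 -134.3] [ 51.5 130.9] zmax 90.0
scene last px [278. 332.] area 959 block c [ 674.7 -199.8] [30.7 48.3] yaw 173.3 rect [ 652.9 -199.2] [ 48.7 131.6] zmax 90.0
scene last px [345. 399.] area 1186 block c [ 875.4 -152.4] [197.2  46.7] yaw -107.4 rect [ 875.  -153.5] [199.1  48.6] zmax 99.0
scene last px [ 39. 426.] area 3559 block c [ 604.1 -697.9] [120.6 160.9] yaw -0.2 rect [ 604.4 -704.3] [133.6 161. ] zmax 93.0
top last px [366. 187.] area 801 block c [ 672.3 -135.9] [28.6 49.2] yaw 177.4 rect [ 658.3 -135.9] [ 44.7 127. ] zmax 94.0
top last px [392. 187.] area 823 block c [ 672.  -202.2] [30.6 49.2] yaw 178.2 rect [ 656.6 -202.8] [ 47.3 128.7] zmax 96.0
top last px [578. 200.] area 1022 block c [ 600.1 -699.5] [122.3 158.9] yaw -0.1 rect [ 600.1 -699.5] [122.3 158.9] zmax 96.0
top last px [143. 198.] area 175 block c [621.1 425.2] [25.3 54.3] yaw -33.4 rect [621.5 424.3] [
[... 319 characters left out ...]
), np.float64(-0.005), np.float64(-0.0003)], [np.float64(-0.0124), np.float64(-0.0065), np.float64(-0.0003)]]
   [[np.float64(-0.0116), np.float64(-0.0079), np.float64(-0.0003)], [np.float64(-0.0106), np.float64(-0.0091), np.float64(-0.0003)], [np.float64(-0.0095), np.float64(-0.0103), np.float64(-0.0003)], [np.float64(-0.0083), np.float64(-0.0113), np.float64(-0.0003)], [np.float64(-0.007), np.float64(-0.0121), np.float64(-0.0003)]]
   [[np.float64(-0.0055), np.float64(-0.0129), np.float64(-0.0003)], [np.float64(-0.0041), np.float64(-0.0134), np.float64(-0.0003)], [np.float64(-0.0025), np.float64(-0.0138), np.float64(-0.0003)], [np.float64(-0.0009), np.float64(-0.014), np.float64(-0.0003)]]
```

Emit:
{"method": "apply_moves", "body": {
  "fingers": [0.055,0.055,0.055,0.055,0.055],
  "offset": [
    [-0.014,-0.0004,0],
    [-0.0139,-0.002,0],
    [-0.0136,-0.0035,0],
    [-0.0131,-0.005,0],
    [-0.0124,-0.0065,0]
  ],
  "roll": [-0.1137,-0.1137,-0.1137,-0.1137,-0.1137]
}}

```text
time_s: 35.83
position: [684.5, -10.4, 145.8]
tcp_rot: [-1.58, -2.711, 0.003]
contact_force: [-0.1, -0.1, -0.1]
finger_gap: 55.4
finger_force: 0.0
```

Emit:
{"method": "apply_moves", "body": {
  "fingers": [0.055,0.055,0.055,0.055,0.055],
  "offset": [
    [-0.0116,-0.0079,0],
    [-0.0106,-0.0091,0],
    [-0.0095,-0.0103,0],
    [-0.0083,-0.0113,0],
    [-0.007,-0.0121,0]
  ],
  "roll": [-0.1137,-0.1137,-0.1137,-0.1137,-0.1137]
}}

```text
time_s: 36.25
position: [678.5, -80.1, 145.9]
tcp_rot: [-0.757, -3.045, 0.0]
contact_force: [0.6, -0.1, 0.2]
finger_gap: 55.4
finger_force: 0.0
```

Emit:
{"method": "apply_moves", "body": {
  "fingers": [0.055,0.055,0.055,0.055],
  "offset": [
    [-0.0055,-0.0129,0],
    [-0.0041,-0.0134,0],
    [-0.0025,-0.0138,0],
    [-0.0009,-0.014,0]
  ],
  "roll": [-0.1137,-0.1137,-0.1137,-0.1137]
}}

```text
time_s: 36.58
position: [673.7, -135.9, 145.9]
tcp_rot: [-0.051, -3.137, -0.002]
contact_force: [0.5, 0.6, -0.4]
finger_gap: 55.0
finger_force: 0.0
```

Emit:
{"method": "apply_moves", "body": {
  "fingers": [0.055,0.055,0.055],
  "offset": [
    [0,0,0],
    [0,0,0],
    [0,0,0]
  ],
  "roll": [0,0,0]
}}

```text
time_s: 36.83
position: [674.4, -134.7, 147.1]
tcp_rot: [-0.063, -3.139, -0.002]
contact_force: [0.1, 0.2, 0.7]
finger_gap: 55.2
finger_force: 0.0
```

Run:
```python
from st import *
plan((673.5,-135.5,54,177.8))
```

```text
from [ 674.4 -134.7  147.1] 177.69
-> (673.5, -135.5, 54, 177.8) 3 rows, roll -0.0006
  each [np.float64(0.0003), np.float64(-0.0003), np.float64(0.031)]
```

Emit:
{"method": "apply_moves", "body": {
  "fingers": [0.055,0.055,0.055,0.055,0.055],
  "offset": [
    [0,-0.001,0.02],
    [0,0,0.03],
    [0,0,0.025],
    [0,0,0.015],
    [0,0,0.004]
  ],
  "roll": [0,0,0,0,0]
}}

```text
time_s: 37.25
position: [671.9, -134.2, 49.2]
tcp_rot: [-0.06, -3.133, -0.004]
contact_force: [-1.1, 0.1, -0.0]
finger_gap: 54.8
finger_force: 0.0
```

Emit:
{"method": "apply_moves", "body": {
  "fingers": [0.055,0.01,0.01,0.01,0.01],
  "offset": [
    [0,0,0],
    [0,0,0],
    [0,0,0],
    [0,0,0],
    [0,0,0]
  ],
  "roll": [0,0,0,0,0]
}}

```text
time_s: 37.67
position: [676.5, -136.7, 56.7]
tcp_rot: [0.06, 3.137, -0.001]
contact_force: [-0.2, 0.7, 2.3]
finger_gap: 29.1
finger_force: 43.4
```

Emit:
{"method": "apply_moves", "body": {
  "fingers": [0.01,0.01],
  "offset": [
    [0,0,0],
    [0,0,0]
  ],
  "roll": [0,0]
}}

```text
time_s: 37.83
position: [676.5, -136.7, 56.7]
tcp_rot: [0.06, 3.137, -0.001]
contact_force: [-0.1, 1.0, 5.7]
finger_gap: 29.5
finger_force: 43.8
```

Run:
```python
from st import *
p,psi,_,s=pose();print(p,psi,s['finger_gap'],s['finger_force'])
plan((620.5,62,155,86.8),start=(*p[:2],155,psi))
```

```text
[ 676.47076766 -136.66527078   56.67628789] 177.82303273077167 29.510221830672744 43.80393862724304
from [ 676.5 -136.7  155. ] 177.82
-> (620.5, 62, 155, 86.8) 14 rows, roll 0.1135
   [[np.float64(0.0045), np.float64(0.014), np.float64(-0.0)], [np.float64(0.0061), np.float64(0.0134), np.float64(-0.0)], [np.float64(0.0076), np.float64(0.0126), np.float64(-0.0)], [np.float64(0.009), np.float64(0.0117), np.float64(-0.0)], [np.float64(0.0102), np.float64(0.0106), np.float64(-0.0)]]
   [[np.float64(0.0114), np.float64(0.0094), np.float64(-0.0)], [np.float64(0.0124), np.float64(0.008), np.float64(-0.0)], [np.float64(0.0132), np.float64(0.0066), np.float64(-0.0)], [np.float64(0.0138), np.float64(0.0051), np.float64(-0.0)], [np.float64(0.0143), np.float64(0.0035), np.float64(-0.0)]]
   [[np.float64(0.0146), np.float64(0.0018), np.float64(-0.0)], [np.float64(0.0147), np.float64(0.0001), np.float64(-0.0)], [np.float64(0.0147), np.float64(-0.0015), np.float64(-0.0)], [np.float64(0.0144), np.float64(-0.0032), np.float64(-0.0)]]
```

Emit:
{"method": "apply_moves", "body": {
  "fingers": [0.01,0.01,0.01,0.01,0.01],
  "offset": [
    [0,0,-0.015],
    [0,0,-0.025],
    [0,0,-0.03],
    [0,0,-0.03],
    [0,0,0]
  ],
  "roll": [0,0,0,0,0]
}}

```text
time_s: 38.25
position: [677.9, -137.9, 162.0]
tcp_rot: [0.06, 3.13, -0.006]
contact_force: [1.1, 0.0, 0.4]
finger_gap: 29.4
finger_force: 42.7
```

Emit:
{"method": "apply_moves", "body": {
  "fingers": [0.01,0.01,0.01,0.01,0.01],
  "offset": [
    [0.0045,0.014,0],
    [0.0061,0.0134,0],
    [0.0076,0.0126,0],
    [0.009,0.0117,0],
    [0.0102,0.0106,0]
  ],
  "roll": [0.1135,0.1135,0.1135,0.1135,0.1135]
}}

```text
time_s: 38.67
position: [653.9, -65.4, 152.6]
tcp_rot: [-0.945, -2.993, 0.001]
contact_force: [0.2, 0.3, -1.0]
finger_gap: 29.3
finger_force: 42.5
```

Emit:
{"method": "apply_moves", "body": {
  "fingers": [0.01,0.01,0.01,0.01,0.01],
  "offset": [
    [0.0114,0.0094,0],
    [0.0124,0.008,0],
    [0.0132,0.0066,0],
    [0.0138,0.0051,0],
    [0.0143,0.0035,0]
  ],
  "roll": [0.1135,0.1135,0.1135,0.1135,0.1135]
}}

```text
time_s: 39.08
position: [633.9, 5.6, 152.7]
tcp_rot: [-1.746, -2.61, 0.003]
contact_force: [0.9, 0.1, -1.3]
finger_gap: 29.3
finger_force: 42.5
```

Emit:
{"method": "apply_moves", "body": {
  "fingers": [0.01,0.01,0.01,0.01,0.01],
  "offset": [
    [0.0146,0.0018,0],
    [0.0147,0.0001,0],
    [0.0147,-0.0015,0],
    [0.0144,-0.0032,0],
    [0,0,0]
  ],
  "roll": [0.1135,0.1135,0.1135,0.1135,0]
}}

```text
time_s: 39.5
position: [617.3, 64.3, 152.9]
tcp_rot: [-2.281, -2.156, 0.002]
contact_force: [1.1, 0.2, -1.4]
finger_gap: 29.4
finger_force: 42.5
```

Emit:
{"method": "apply_moves", "body": {
  "fingers": [0.01,0.01],
  "offset": [
    [0,0,0],
    [0,0,0]
  ],
  "roll": [0,0]
}}

```text
time_s: 39.67
position: [618.7, 61.2, 153.5]
tcp_rot: [-2.281, -2.16, 0.002]
contact_force: [0.7, -0.3, -1.9]
finger_gap: 29.9
finger_force: 42.5
```

Run:
```python
from st import *
print(pose()[3]['finger_gap']);plan((621,62,52,86.8))
```

```text
29.90045065802163
from [618.7  61.2 153.5] 86.86
-> (621, 62, 52, 86.8) 3 rows, roll 0.0004
  each [np.float64(0.0003), np.float64(0.0008), np.float64(0.0338)]
```

Emit:
{"method": "apply_moves", "body": {
  "fingers": [0.01,0.01,0.01,0.01,0.01],
  "offset": [
    [0.001,0.002,0.025],
    [0,0,0.03],
    [0,0,0.025],
    [0,0,0.014],
    [0,0,0.005]
  ],
  "roll": [0,0,0,0,0]
}}

```text
time_s: 40.08
position: [618.2, 61.6, 50.7]
tcp_rot: [-2.28, -2.155, 0.009]
contact_force: [0.2, 0.1, -2.1]
finger_gap: 29.2
finger_force: 42.5
```

Emit:
{"method": "apply_moves", "body": {
  "fingers": [0.01,0.01,0.01,0.01,0.01],
  "offset": [
    [0,0,0],
    [0,0,0.002],
    [0,0,0.002],
    [0,0,0.001],
    [0,0,0]
  ],
  "roll": [0,0,0,0,0]
}}

```text
time_s: 40.5
position: [621.8, 62.7, 51.6]
tcp_rot: [2.282, 2.157, 0.002]
contact_force: [0.0, 0.2, -2.5]
finger_gap: 29.1
finger_force: 42.5
```

Emit:
{"method": "apply_moves", "body": {
  "fingers": [0.01,0.01],
  "offset": [
    [0,0,0.001],
    [0,0,0]
  ],
  "roll": [0,0]
}}

```text
time_s: 40.67
position: [621.3, 62.9, 49.8]
tcp_rot: [2.283, 2.158, 0.001]
contact_force: [-0.8, 0.0, -0.8]
finger_gap: 29.4
finger_force: 42.5
```

One more millimetre, release, lift, return for the last one.

Emit:
{"method": "apply_moves", "body": {
  "fingers": [0.01,0.01,0.05,0.05,0.05],
  "offset": [
    [0,0,0.001],
    [0,0,0],
    [0,0,0],
    [0,0,0],
    [0,0,0]
  ],
  "roll": [0,0,0,0,0]
}}

```text
time_s: 41.08
position: [621.2, 62.9, 48.5]
tcp_rot: [2.283, 2.158, 0.001]
contact_force: [-1.0, 0.3, 0.1]
finger_gap: 50.1
finger_force: 0.0
```

Emit:
{"method": "apply_moves", "body": {
  "fingers": [0.05,0.05,0.055,0.055,0.055],
  "offset": [
    [0,0,-0.01],
    [0,0,-0.03],
    [0,0,-0.03],
    [0,0,-0.03],
    [0,0,0]
  ],
  "roll": [0,0,0,0,0]
}}

```text
time_s: 41.5
position: [625.2, 62.9, 157.7]
tcp_rot: [2.276, 2.151, 0.016]
contact_force: [2.0, 0.1, 1.1]
finger_gap: 54.7
finger_force: 0.0
```

Emit:
{"method": "apply_moves", "body": {
  "fingers": [0.055,0.055,0.055],
  "offset": [
    [0,0,0],
    [0,0,0],
    [0,0,0]
  ],
  "roll": [0,0,0]
}}

```text
time_s: 41.75
position: [620.1, 62.8, 147.0]
tcp_rot: [-2.282, -2.157, 0.003]
contact_force: [-0.6, 0.7, -0.2]
finger_gap: 54.8
finger_force: 0.0
```

Run:
```python
from st import *
for n in('scene','top'):im,d=snapshot(n);lasts(n,im,d)
plan((672,-201,150,177.8))
```

```text
scene last px [380. 279.] area 1839 block c [659.7  64.9] [ 48.5 103.8] yaw 176.5 rect [656.2  82.3] [124.8 127.5] zmax 83.0
scene last px [278. 332.] area 959 block c [ 674. -200.] [30.2 48.6] yaw 173.5 rect [ 652.8 -199.2] [ 48.2 130.8] zmax 90.0
scene last px [ 44. 424.] area 2795 block c [ 604.4 -698.3] [120.8 159.5] yaw -0.9 rect [ 604.4 -703.5] [132.6 161.6] zmax 93.0
scene last px [345. 399.] area 1180 block c [ 875.4 -154.6] [198.3  51.3] yaw 70.8 rect [ 875.4 -154.6] [198.8  51.4] zmax 100.0
scene last px [  9. 436.] area 286 block c [ 598.3 -755.2] [86.9  4.1] yaw -0.5 rect [ 600.  -754.9] [ 4.6 99.6] zmax 91.0
top last px [371. 116.] area 147 block c [ 820.3 -141.6] [195.8   9.5] yaw 85.4 rect [ 820.3 -141.6] [195.8   9.5] zmax 101.0
top last px [392. 187.] area 817 block c [ 673.  -202.1] [29.8 50.5] yaw 178.6 rect [ 655.9 -201.4] [ 45.7 126. ] zmax 95.0
top last px [579. 197.] area 731 block c [ 599.9 -698.9] [158.2 123.9] yaw -179.4 rect [ 599.7 -699.2] [158.2 124.1] zmax 95.0
top last px [143. 198.] area 174 block c [620.9 423.9] [26.3 55.7] yaw 142.0 rect [620.4 424.9
[... 438 characters left out ...]
, np.float64(-0.0017), np.float64(-0.0003)], [np.float64(-0.0188), np.float64(-0.0039), np.float64(-0.0003)]]
   [[np.float64(-0.0183), np.float64(-0.006), np.float64(-0.0003)], [np.float64(-0.0175), np.float64(-0.008), np.float64(-0.0003)], [np.float64(-0.0164), np.float64(-0.0099), np.float64(-0.0003)], [np.float64(-0.0152), np.float64(-0.0117), np.float64(-0.0003)], [np.float64(-0.0138), np.float64(-0.0134), np.float64(-0.0003)]]
   [[np.float64(-0.0122), np.float64(-0.0148), np.float64(-0.0003)], [np.float64(-0.0104), np.float64(-0.0161), np.float64(-0.0003)], [np.float64(-0.0085), np.float64(-0.0172), np.float64(-0.0003)], [np.float64(-0.0065), np.float64(-0.0181), np.float64(-0.0003)]]
```

Emit:
{"method": "apply_moves", "body": {
  "fingers": [0.055,0.055,0.055,0.055,0.055],
  "offset": [
    [-0.0186,0.0048,0],
    [-0.019,0.0026,0],
    [-0.0192,0.0005,0],
    [-0.0191,-0.0017,0],
    [-0.0188,-0.0039,0]
  ],
  "roll": [-0.1135,-0.1135,-0.1135,-0.1135,-0.1135]
}}

```text
time_s: 42.27
position: [638.8, -32.0, 146.7]
tcp_rot: [-1.578, -2.713, 0.002]
contact_force: [0.8, -0.0, 0.1]
finger_gap: 54.9
finger_force: 0.0
```

Emit:
{"method": "apply_moves", "body": {
  "fingers": [0.055,0.055,0.055,0.055,0.055],
  "offset": [
    [-0.0183,-0.006,0],
    [-0.0175,-0.008,0],
    [-0.0164,-0.0099,0],
    [-0.0152,-0.0117,0],
    [-0.0138,-0.0134,0]
  ],
  "roll": [-0.1135,-0.1135,-0.1135,-0.1135,-0.1135]
}}

```text
time_s: 42.68
position: [657.5, -126.2, 146.6]
tcp_rot: [-0.756, -3.046, -0.0]
contact_force: [0.0, 0.3, -0.3]
finger_gap: 55.0
finger_force: 0.0
```

Emit:
{"method": "apply_moves", "body": {
  "fingers": [0.055,0.055,0.055,0.055,0.055],
  "offset": [
    [-0.0122,-0.0148,0],
    [-0.0104,-0.0161,0],
    [-0.0085,-0.0172,0],
    [-0.0065,-0.0181,0],
    [0,0,0]
  ],
  "roll": [-0.1135,-0.1135,-0.1135,-0.1135,0]
}}

```text
time_s: 43.1
position: [672.4, -204.7, 146.0]
tcp_rot: [-0.061, -3.138, 0.002]
contact_force: [-2.2, -0.2, -0.2]
finger_gap: 55.1
finger_force: 0.0
```

Emit:
{"method": "apply_moves", "body": {
  "fingers": [0.055,0.055,0.055],
  "offset": [
    [0,0,0],
    [0,0,0],
    [0,0,0]
  ],
  "roll": [0,0,0]
}}

```text
time_s: 43.35
position: [672.7, -199.7, 147.8]
tcp_rot: [-0.06, -3.14, -0.001]
contact_force: [-0.5, -0.6, 0.1]
finger_gap: 55.0
finger_force: 0.0
```

Run:
```python
from st import *
plan((673,-201,53,177.8))
for n in('scene','top'):im,d=snapshot(n);lasts(n,im,d)
```

```text
from [ 672.7 -199.7  147.8] 177.82
-> (673, -201, 53, 177.8) 3 rows, roll 0.0001
  each [np.float64(-0.0001), np.float64(-0.0004), np.float64(0.0316)]
scene last px [380. 279.] area 1794 block c [659.8  64.7] [ 48.6 102.5] yaw 176.5 rect [654.8  82.4] [124.  130.7] zmax 81.0
scene last px [279. 333.] area 866 block c [ 674.5 -200.5] [29.3 49. ] yaw 177.8 rect [ 653.3 -199.5] [ 44.2 129.6] zmax 90.0
scene last px [ 22. 402.] area 1467 block c [ 557.9 -727.2] [ 74.9 155.7] yaw -40.3 rect [ 563.5 -732.4] [ 84.8 166.4] zmax 93.0
scene last px [345. 399.] area 1184 block c [ 875.6 -152.4] [198.2  48.2] yaw -107.7 rect [ 875.3 -153.1] [200.2  48.9] zmax 99.0
scene last px [ 54. 445.] area 1705 block c [ 612.1 -698.2] [144.5 120.3] yaw 180.0 rect [ 604.9 -704.6] [133.1 159.9] zmax 93.0
top last px [284. 172.] area 825 block c [693.3  61.4] [47.5 32.9] yaw 85.7 rect [694.6  78. ] [122.9  44.6] zmax 86.0
top last px [591. 185.] area 286 block c [ 606.3 -699.7] [145.3 122.6] yaw 0.9 rect [ 606.3 -699.7] [145.3 122.6] zmax 95.0
top last px [143. 198.] area 165 block c [621.2 422.6] [22.7 54.2] yaw 141.4 rect [620.4 425.5] [26.1 56.4] zmax 81.0
top last px [282. 199.] area 819 block c [622.8  65.6] [47.4 29.8] yaw 84.3 rect [623.6  82.9] [122.5  45.2] zmax 86.0
```

Emit:
{"method": "apply_moves", "body": {
  "fingers": [0.055,0.055,0.055,0.055,0.055],
  "offset": [
    [0,-0.001,0.02],
    [0,0,0.03],
    [0,0,0.025],
    [0,0,0.015],
    [0,0,0.004]
  ],
  "roll": [0,0,0,0,0]
}}

```text
time_s: 43.87
position: [670.3, -199.9, 49.7]
tcp_rot: [-0.059, -3.134, -0.004]
contact_force: [-1.2, -0.8, -0.6]
finger_gap: 55.1
finger_force: 0.0
```

Emit:
{"method": "apply_moves", "body": {
  "fingers": [0.055,0.01,0.01,0.01,0.01],
  "offset": [
    [0,0,0],
    [0,0,0],
    [0,0,0],
    [0,0,0],
    [0,0,0]
  ],
  "roll": [0,0,0,0,0]
}}

```text
time_s: 44.28
position: [674.5, -202.2, 56.9]
tcp_rot: [0.059, 3.137, -0.002]
contact_force: [0.7, 1.2, 3.1]
finger_gap: 29.5
finger_force: 43.4
```

Emit:
{"method": "apply_moves", "body": {
  "fingers": [0.01,0.01],
  "offset": [
    [0,0,0],
    [0,0,0]
  ],
  "roll": [0,0]
}}

```text
time_s: 44.45
position: [674.6, -202.2, 56.9]
tcp_rot: [0.059, 3.137, -0.002]
contact_force: [-0.1, 1.3, 6.1]
finger_gap: 29.3
finger_force: 43.7
```

Run:
```python
from st import *
p,psi,_,s=pose();print(p,psi,s['finger_gap'],s['finger_force'])
plan((550,66,155,86.8),start=(*p[:2],155,psi))
```

```text
[ 674.56632829 -202.18714963   56.8674229 ] 177.82695666888193 29.256905443692357 43.739808797836304
from [ 674.6 -202.2  155. ] 177.83
-> (550, 66, 155, 86.8) 14 rows, roll 0.1135
   [[np.float64(0.0096), np.float64(0.0188), np.float64(-0.0)], [np.float64(0.0117), np.float64(0.0176), np.float64(-0.0)], [np.float64(0.0136), np.float64(0.0162), np.float64(-0.0)], [np.float64(0.0153), np.float64(0.0145), np.float64(-0.0)], [np.float64(0.0169), np.float64(0.0127), np.float64(-0.0)]]
   [[np.float64(0.0182), np.float64(0.0107), np.float64(-0.0)], [np.float64(0.0193), np.float64(0.0086), np.float64(-0.0)], [np.float64(0.0202), np.float64(0.0063), np.float64(-0.0)], [np.float64(0.0207), np.float64(0.004), np.float64(-0.0)], [np.float64(0.0211), np.float64(0.0016), np.float64(-0.0)]]
   [[np.float64(0.0211), np.float64(-0.0008), np.float64(-0.0)], [np.float64(0.0209), np.float64(-0.0032), np.float64(-0.0)], [np.float64(0.0204), np.float64(-0.0055), np.float64(-0.0)], [np.float64(0.0196), np.float64(-0.0078), np.float64(-0.0)]]
```

Emit:
{"method": "apply_moves", "body": {
  "fingers": [0.01,0.01,0.01,0.01,0.01],
  "offset": [
    [0,0,-0.015],
    [0,0,-0.025],
    [0,0,-0.03],
    [0,0,-0.03],
    [0,0,0]
  ],
  "roll": [0,0,0,0,0]
}}

```text
time_s: 44.87
position: [675.9, -203.4, 162.2]
tcp_rot: [0.06, 3.13, -0.007]
contact_force: [0.5, 0.3, 1.4]
finger_gap: 29.1
finger_force: 42.9
```

Emit:
{"method": "apply_moves", "body": {
  "fingers": [0.01,0.01,0.01,0.01,0.01],
  "offset": [
    [0.0096,0.0188,0],
    [0.0117,0.0176,0],
    [0.0136,0.0162,0],
    [0.0153,0.0145,0],
    [0.0169,0.0127,0]
  ],
  "roll": [0.1135,0.1135,0.1135,0.1135,0.1135]
}}

```text
time_s: 45.28
position: [627.5, -105.4, 152.9]
tcp_rot: [-0.945, -2.994, 0.001]
contact_force: [0.4, 0.1, -0.2]
finger_gap: 29.4
finger_force: 42.7
```

Emit:
{"method": "apply_moves", "body": {
  "fingers": [0.01,0.01,0.01,0.01,0.01],
  "offset": [
    [0.0182,0.0107,0],
    [0.0193,0.0086,0],
    [0.0202,0.0063,0],
    [0.0207,0.004,0],
    [0.0211,0.0016,0]
  ],
  "roll": [0.1135,0.1135,0.1135,0.1135,0.1135]
}}

```text
time_s: 45.7
position: [583.0, -9.5, 153.0]
tcp_rot: [-1.746, -2.61, 0.002]
contact_force: [-0.4, 0.7, -1.8]
finger_gap: 29.5
finger_force: 42.7
```

Emit:
{"method": "apply_moves", "body": {
  "fingers": [0.01,0.01,0.01,0.01,0.01],
  "offset": [
    [0.0211,-0.0008,0],
    [0.0209,-0.0032,0],
    [0.0204,-0.0055,0],
    [0.0196,-0.0078,0],
    [0,0,0]
  ],
  "roll": [0.1135,0.1135,0.1135,0.1135,0]
}}

```text
time_s: 46.12
position: [546.1, 69.4, 153.3]
tcp_rot: [-2.28, -2.156, 0.002]
contact_force: [0.3, -0.8, -2.5]
finger_gap: 29.4
finger_force: 42.8
```

Emit:
{"method": "apply_moves", "body": {
  "fingers": [0.01,0.01,0.01],
  "offset": [
    [0,0,0],
    [0,0,0],
    [0,0,0]
  ],
  "roll": [0,0,0]
}}

```text
time_s: 46.37
position: [548.7, 65.5, 153.8]
tcp_rot: [2.283, 2.158, -0.001]
contact_force: [0.7, 0.4, -1.5]
finger_gap: 29.4
finger_force: 42.8
```

Run:
```python
from st import *
print(pose()[3]['finger_gap']);plan((550,66,52,86.8))
im,d=snapshot('top');lasts('top',im,d)
```

```text
29.35108240662607
from [548.7  65.5 153.8] 86.77
-> (550, 66, 52, 86.8) 3 rows, roll -0.0002
  each [np.float64(0.0002), np.float64(0.0004), np.float64(0.0339)]
top last px [365. 116.] area 147 block c [ 820.1 -141.1] [195.1  11.3] yaw 84.6 rect [ 820.1 -141.1] [195.1  11.3] zmax 99.0
top last px [300. 173.] area 185 block c [692.3  40.9] [ 7.2 28.5] yaw 166.1 rect [688.6  32.4] [29.1 39.4] zmax 83.0
top last px [581. 192.] area 519 block c [ 608.1 -700.8] [124.1 142. ] yaw -68.4 rect [ 718.2 -939.1] [142.2 699.1] zmax 96.0
top last px [143. 198.] area 170 block c [621.8 423.1] [23.9 54. ] yaw 143.5 rect [621.  425.5] [27.5 56.1] zmax 87.0
```

Emit:
{"method": "apply_moves", "body": {
  "fingers": [0.01,0.01,0.01,0.01,0.01],
  "offset": [
    [0,0.001,0.025],
    [0,0,0.03],
    [0,0,0.025],
    [0,0,0.014],
    [0,0,0.005]
  ],
  "roll": [0,0,0,0,0]
}}

```text
time_s: 46.83
position: [547.0, 65.4, 51.4]
tcp_rot: [-2.281, -2.154, 0.008]
contact_force: [-0.3, -0.2, -1.4]
finger_gap: 29.2
finger_force: 42.8
```

Emit:
{"method": "apply_moves", "body": {
  "fingers": [0.01,0.01,0.01,0.01,0.01],
  "offset": [
    [0,0,0],
    [0,0,0.002],
    [0,0,0.002],
    [0,0,0.001],
    [0,0,0]
  ],
  "roll": [0,0,0,0,0]
}}

```text
time_s: 47.25
position: [550.4, 66.3, 51.4]
tcp_rot: [2.282, 2.157, 0.002]
contact_force: [-0.0, 0.4, -1.1]
finger_gap: 29.2
finger_force: 42.8
```

Emit:
{"method": "apply_moves", "body": {
  "fingers": [0.01,0.01],
  "offset": [
    [0,0,0.001],
    [0,0,0]
  ],
  "roll": [0,0]
}}

```text
time_s: 47.42
position: [549.8, 66.4, 49.8]
tcp_rot: [2.283, 2.158, 0.001]
contact_force: [-0.3, -0.0, -2.1]
finger_gap: 29.3
finger_force: 42.8
```

Emit:
{"method": "apply_moves", "body": {
  "fingers": [0.01,0.01,0.05,0.05,0.05],
  "offset": [
    [0,0,0.001],
    [0,0,0],
    [0,0,0],
    [0,0,0],
    [0,0,0]
  ],
  "roll": [0,0,0,0,0]
}}

```text
time_s: 47.83
position: [549.6, 66.3, 48.4]
tcp_rot: [2.283, 2.158, 0.0]
contact_force: [-0.4, -0.5, -0.3]
finger_gap: 49.9
finger_force: 0.0
```

Emit:
{"method": "apply_moves", "body": {
  "fingers": [0.05,0.05,0.05,0.05,0],
  "offset": [
    [0,0,-0.01],
    [0,0,-0.03],
    [0,0,-0.03],
    [0,0,-0.03],
    [0,0,0]
  ],
  "roll": [0,0,0,0,0]
}}

```text
time_s: 48.25
position: [553.8, 66.3, 157.0]
tcp_rot: [2.276, 2.152, 0.015]
contact_force: [1.8, -0.7, 1.0]
finger_gap: 39.1
finger_force: 0.0
```

Emit:
{"method": "apply_moves", "body": {
  "fingers": [0,0,0],
  "offset": [
    [0,0,0],
    [0,0,0],
    [0,0,0]
  ],
  "roll": [0,0,0]
}}

```text
time_s: 48.5
position: [548.7, 66.3, 147.2]
tcp_rot: [-2.282, -2.157, 0.003]
contact_force: [-0.6, 0.2, 0.3]
finger_gap: 1.5
finger_force: 0.0
```

Run:
```python
from st import *
im,d=snapshot('scene');lasts('scene',im,d)
plan((493,-358.5,140,177.8))
```

```text
scene last px [373. 268.] area 2688 block c [624.5  66.9] [ 49.4 174. ] yaw -2.9 rect [627.2  83.8] [123.8 187.1] zmax 84.0
scene last px [ 28. 392.] area 1128 block c [ 533.9 -685.9] [119.3  43.1] yaw -108.1 rect [ 536.3 -692. ] [125.   45.5] zmax 91.0
scene last px [346. 399.] area 1163 block c [ 876.  -152.8] [196.4  44.9] yaw -107.8 rect [ 875.5 -154.1] [198.7  48.4] zmax 98.0
scene last px [ 50. 459.] area 1254 block c [ 676.1 -698.6] [ 19.8 120.5] yaw -95.9 rect [ 673.4 -704.9] [134.8  32. ] zmax 91.0
from [548.4  66.3 146.7] 86.78
-> (493, -358.5, 140, 177.8) 14 rows, roll -0.1135
   [[np.float64(-0.0305), np.float64(-0.0022), np.float64(0.0005)], [np.float64(-0.0301), np.float64(-0.0057), np.float64(0.0005)], [np.float64(-0.0292), np.float64(-0.0091), np.float64(0.0005)], [np.float64(-0.028), np.float64(-0.0123), np.float64(0.0005)], [np.float64(-0.0264), np.float64(-0.0154), np.float64(0.0005)]]
   [[np.float64(-0.0245), np.float64(-0.0183), np.float64(0.0005)], [np.float64(-0.0223), np.float64(-0.021), np.float64(0.0005)], [np.float64(-0.0198), np.float64(-0.0233), np.float64(0.0005)], [np.float64(-0.017), np.float64(-0.0254), np.float64(0.0005)], [np.float64(-0.014), np.float64(-0.0272), np.float64(0.0005)]]
   [[np.float64(-0.0109), np.float64(-0.0286), np.float64(0.0005)], [np.float64(-0.0075), np.float64(-0.0297), np.float64(0.0005)], [np.float64(-0.0041), np.float64(-0.0303), np.float64(0.0005)], [np.float64(-0.0007), np.float64(-0.0306), np.float64(0.0005)]]
```

Emit:
{"method": "apply_moves", "body": {
  "fingers": [0,0,0,0,0],
  "offset": [
    [-0.0305,-0.0022,0],
    [-0.0301,-0.0057,0],
    [-0.0292,-0.0091,0],
    [-0.028,-0.0123,0],
    [-0.0264,-0.0154,0]
  ],
  "roll": [-0.1135,-0.1135,-0.1135,-0.1135,-0.1135]
}}

```text
time_s: 48.97
position: [528.3, -86.3, 146.6]
tcp_rot: [-1.578, -2.713, 0.001]
contact_force: [-0.6, -0.2, -0.2]
finger_gap: -0.3
finger_force: 0.0
```

Emit:
{"method": "apply_moves", "body": {
  "fingers": [0,0,0,0,0],
  "offset": [
    [-0.0245,-0.0183,0],
    [-0.0223,-0.021,0],
    [-0.0198,-0.0233,0],
    [-0.017,-0.0254,0],
    [-0.014,-0.0272,0]
  ],
  "roll": [-0.1135,-0.1135,-0.1135,-0.1135,-0.1135]
}}

```text
time_s: 49.38
position: [508.6, -237.9, 146.6]
tcp_rot: [-0.756, -3.046, -0.002]
contact_force: [-0.1, -0.0, 0.1]
finger_gap: 0.1
finger_force: 0.0
```

Emit:
{"method": "apply_moves", "body": {
  "fingers": [0,0,0,0,0],
  "offset": [
    [-0.0109,-0.0286,0],
    [-0.0075,-0.0297,0],
    [-0.0041,-0.0303,0],
    [-0.0007,-0.0306,0],
    [0,0,0]
  ],
  "roll": [-0.1135,-0.1135,-0.1135,-0.1135,0]
}}

```text
time_s: 49.8
position: [491.9, -363.3, 145.9]
tcp_rot: [-0.063, -3.138, 0.002]
contact_force: [0.0, -0.1, -0.3]
finger_gap: -0.0
finger_force: 0.0
```

Emit:
{"method": "apply_moves", "body": {
  "fingers": [0,0,0],
  "offset": [
    [0,0,0],
    [0,0,0],
    [0,0,0]
  ],
  "roll": [0,0,0]
}}

```text
time_s: 50.05
position: [493.9, -357.0, 147.5]
tcp_rot: [-0.059, -3.14, -0.003]
contact_force: [0.5, 0.4, 0.5]
finger_gap: -0.2
finger_force: 0.0
```

Run:
```python
from st import *
im,d=snapshot('top');lasts('top',im,d)
a=cv2.resize(im[120:300,220:520],None,fx=2,fy=2);im,d=snapshot('scene');b=cv2.resize(im[190:400,120:460],(600,360))
cv2.imwrite('pics/m9.png',np.vstack([a,b])[:600] if 0 else cv2.resize(np.vstack([a,b]),(500,600)))
plan((493,-358.5,55,177.8))
```

```text
top last px [284. 172.] area 831 block c [694.3  60.8] [47.5 31. ] yaw 85.9 rect [697.5  78.4] [123.6  50. ] zmax 86.0
top last px [143. 198.] area 164 block c [622.3 423.3] [24.3 54.4] yaw 144.1 rect [621.  424.8] [26.7 56.6] zmax 81.0
top last px [282. 199.] area 809 block c [623.7  65.4] [47.7 30.4] yaw 85.6 rect [623.9  82.4] [121.9  44.5] zmax 88.0
top last px [280. 226.] area 813 block c [552.2  67.8] [47.4 29.8] yaw 85.2 rect [553.4  85.8] [123.9  44.6] zmax 87.0
from [ 494.3 -357.   148.1] 177.89
-> (493, -358.5, 55, 177.8) 3 rows, roll 0.0005
  each [np.float64(0.0004), np.float64(-0.0005), np.float64(0.031)]
```

View pics/m9.png

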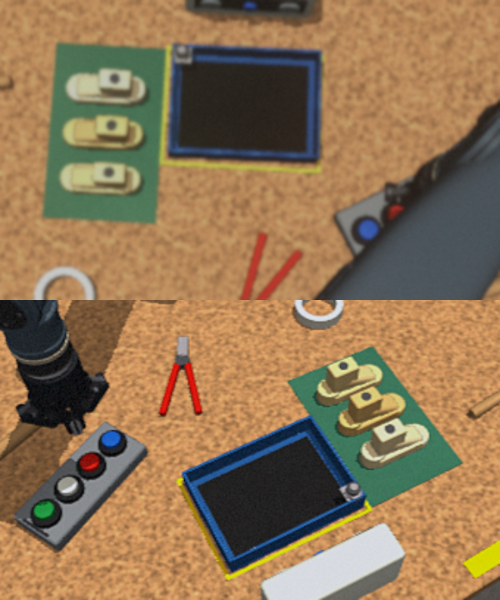

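All three lasts stand on the mat, and the tray sits square in the outline. Now the red key.

Emit:
{"method": "apply_moves", "body": {
  "fingers": [0,0,0,0,0],
  "offset": [
    [0.001,-0.0012,0.025],
    [0,0,0.03],
    [0,0,0.025],
    [0,0,0.008],
    [0,0,0]
  ],
  "roll": [0,0,0,0,0]
}}

```text
time_s: 50.57
position: [491.2, -356.9, 57.0]
tcp_rot: [-0.058, -3.136, -0.007]
contact_force: [-0.5, 0.5, 0.2]
finger_gap: -0.5
finger_force: 0.0
```

Emit:
{"method": "apply_moves", "body": {
  "fingers": [0,0,0,0,0],
  "offset": [
    [0,0,0.003],
    [0,0,0.003],
    [0,0,0.002],
    [0,0,0.002],
    [0,0,0]
  ],
  "roll": [0,0,0,0,0]
}}

```text
time_s: 50.98
position: [493.9, -360.3, 51.5]
tcp_rot: [0.06, 3.139, -0.003]
contact_force: [0.3, -0.6, 1.3]
finger_gap: -0.1
finger_force: 0.8
```

Emit:
{"method": "apply_moves", "body": {
  "fingers": [0,0,0,0,0],
  "offset": [
    [0,0,0.002],
    [0,0,0.002],
    [0,0,0.001],
    [0,0,0],
    [0,0,0]
  ],
  "roll": [0,0,0,0,0]
}}

```text
time_s: 51.4
position: [493.9, -360.3, 46.4]
tcp_rot: [0.06, 3.139, -0.003]
contact_force: [1.8, -0.8, 4.2]
finger_gap: 0.0
finger_force: 2.3
```

Emit:
{"method": "apply_moves", "body": {
  "fingers": [0,0,0,0,0],
  "offset": [
    [0,0,0.002],
    [0,0,0.002],
    [0,0,0],
    [0,0,0],
    [0,0,0]
  ],
  "roll": [0,0,0,0,0]
}}

```text
time_s: 51.82
position: [494.0, -360.4, 45.8]
tcp_rot: [0.06, 3.138, -0.004]
contact_force: [-2.3, 2.8, 18.5]
finger_gap: -0.2
finger_force: 8.6
```

Emit:
{"method": "apply_moves", "body": {
  "fingers": [0,0,0,0,0],
  "offset": [
    [0,0,-0.006],
    [0,0,-0.015],
    [0,0,-0.03],
    [0,0,-0.035],
    [0,0,-0.02]
  ],
  "roll": [0,0,0,0,0]
}}

```text
time_s: 52.23
position: [492.7, -359.5, 149.3]
tcp_rot: [-0.06, -3.141, 0.0]
contact_force: [1.1, -1.5, 0.2]
finger_gap: -0.4
finger_force: 0.0
```

Emit:
{"method": "apply_moves", "body": {
  "fingers": [0,0,0,0,0],
  "offset": [
    [0,0,0],
    [0,0,0],
    [0,0,0],
    [0,0,0],
    [0,0,0]
  ],
  "roll": [0,0,0,0,0]
}}

```text
time_s: 52.65
position: [491.8, -358.5, 144.6]
tcp_rot: [-0.06, -3.137, -0.005]
contact_force: [0.9, 0.3, -0.8]
finger_gap: 0.0
finger_force: 0.0
```

Run:
```python
from st import *
im,d=snapshot('top');lasts('top',im,d);im,d=snapshot('scene');lasts('scene',im,d)
```

```text
top last px [368. 116.] area 156 block c [ 820.4 -142. ] [196.9  21.6] yaw 81.6 rect [ 820.4 -142. ] [196.9  21.6] zmax 103.0
top last px [284. 172.] area 836 block c [694.1  60.7] [47.9 30.9] yaw 86.2 rect [694.5  78.3] [123.1  44. ] zmax 85.0
top last px [143. 198.] area 163 block c [621.1 424.7] [25.2 54.4] yaw 144.3 rect [620.6 424.5] [27.4 56.1] zmax 84.0
top last px [282. 199.] area 824 block c [623.5  64.9] [48.4 30.8] yaw 87.1 rect [629.   82.2] [121.8  53.9] zmax 86.0
top last px [280. 226.] area 812 block c [552.1  67.7] [46.8 32.1] yaw 86.0 rect [553.2  85.8] [124.   44.2] zmax 86.0
scene last px [372. 268.] area 2742 block c [625.2  66.3] [ 48.9 173.5] yaw -2.8 rect [627.4  84.1] [124.  186.8] zmax 81.0
scene last px [ 38. 426.] area 3596 block c [ 604.5 -698.1] [159.9 120.3] yaw -179.9 rect [ 604.1 -705.3] [161.7 134.8] zmax 93.0
scene last px [345. 399.] area 1188 block c [ 875.8 -152.9] [195.5  44.8] yaw -107.7 rect [ 875.7 -153.9] [199.   48.4] zmax 99.0
```

```bash
python3 -c "
from cell import ctrl
print(ctrl.finish_job())"
```

```text
the job is handed in; nothing more can be done
None
```

I've handed the job in at about 53 s, and as far as I could measure, every step was done in the order asked: all three lasts stand sole down on the green mat, the tray is square in the yellow outline, the white, blue, green and red keys were each pressed to their stop, and I saw no tool moved.

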